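Close the die press by one turn and latch it

ROBOT

A 6-joint arm with a two-finger parallel gripper is mounted at the origin on the work surface; the furniture and walls round the work are solid. World frame = base frame: x ahead of the robot, y to its left, z up, the work surface at z = 0. Lengths are in mm, angles in rad, forces in N, time in s.
With the tool pointing down it reaches from about 275 to 725 mm from the base axis. Payload 5.6 kg.
Tool frame: the origin (TCP) lies on the centre line of the jaws, within the pads' length; the fingertips stand 14 mm ahead of it and the grasp point (between the pads) lies 5 mm behind it; z points along the fingers, x is the direction in which the jaws open and shut, and the axes are right-handed (so a half turn about z gives the same grasp; the last joint's range is limited). The gripper opens to 85 mm and grips with 20 to 120 N. Pads are 22 mm wide; open, the fingers measure 114 mm over their backs; the gripper's body (76 mm by 85 mm) begins 54 mm behind the grasp point. The pads swing forward as they close: fully open they stand 13 mm farther back than shut.
Start: joints at [1.553, 0.255, 0.108, 0, -1.424, -0.285], TCP at [163.979, 524.98, 245.283] pointing down, gripper open.
Joint ranges: [-2.95, 2.95], [-1.21, 1.97], [-1.09, 1.5], [-2.87, 1.71], [-2.94, -0.07], [-3.05, 3.05]. Speed limits (rad/s): [2.57, 2.57, 3.14, 3.14, 3.14, 3.14].

INTERFACE

Orientations are given as a unit quaternion [w, x, y, z].
In Python, from workcell import robot gives the robot as it stands.
- The arm moves only by the shell command python3 -m crank 'ROWS'. ROWS is JSON, a list of rows, each an object of numbers: "grip": the closure, from 0 (fully open) to 1 (shut); "dx", "dy", "dz": the shift along the tool's x, y, z in mm; "ax", "ay", "az": the turn, a rotation vector about the tool's x, y, z in degrees. In form: [{"grip": .., "dx": .., "dy": .., "dz": .., "ax": .., "ay": .., "az": ..}, ...]. A call has 1 to 12 rows; each row shifts and turns the commanded pose from where the row before left it, along the tool's axes as they then stand; what a row does not reach is not made up. A row lasts 1/8 s, in which the tool goes at most 62.5 mm and 10.7 degrees, less where a joint would pass 70% of its speed; a pose out of reach is approached as far as the arm can. A call is refused whole if a number of a shift passes 62.5 or a number of a turn 10.7, either way. A call with a gripper value outside its range is refused whole. The fingers move at their own pace and stop on an object; the grip force is fixed at half the most. Time passes only in rows, so rows that do not move let the fingers close. It gives the time, the measured TCP pose, the force and the opening at its end, in the units of the state.
- robot.observe(): the state, without advancing time (a new reading comes with each control period).
- robot.capture(name): name is "side" or "top" or "wrist"; returns (picture, depth): 384x512x3 uint8, red, green, blue; 384x512 float32, mm along the optical axis (not along the pixel's ray), 0 where there is no reading.
- robot.camera_params(name): a dict with "vfov" (degrees; the focal length in pixels is half the picture's height over the tangent of half this angle, whatever the lens; pixels are square), "cx", "cy" (the principal point, pixels), "camera_from_world" (4x4, takes a point from world to camera coordinates); the wrist camera has in their place "hand_eye" (4x4, takes a point from camera to tool coordinates, whose origin is the TCP and whose axes are the tool frame's). Camera axes: x right, y down, z forward; pixel columns grow to the right and rows downward; lengths in mm; the calibration is good to about 2 mm. A picture is of the moment at which its call begins: read the wrist's pose just before it. camera_params takes no time and is no camera call.
- robot.close_job(): hands the job in, once; it reports no verdict.
Trained networks look in the newest picture that a camera, given by its name, has taken for a name from the list of things; names that differ only in an ending like _2 or _b are one class to them, and where a whole thing is asked for, a point or a joint stands for the part that bears it (a point fixed in the world has none). Each returns a list of dicts, best first, with "conf" (0 to 1); they miss things now and then, are a little off and sometimes report something else, mostly with a low value. They report only what shows in the picture. A call takes as long as a camera call.
- robot.look_for(camera, label): "extent" ([left, top, right, bottom] in pixels, round what is visible of it).
- robot.cut_out(camera, label): "mask" (384x512 bool, what is visible of it) and "extent" ([left, top, right, bottom] in pixels, round what is visible of it).
The state is a dict: "t": time; "qpos": joint angles; "joint_vel": joint speeds; "effort": joint torques, N m; "position": TCP position; "orientation": TCP orientation; "wrist_force": force on the tool from outside, world axes, zero at the start; "wrist_torque": the same for the moment, N m; "gripper_width": finger opening in mm.
Only numpy, scipy, OpenCV 4.12 (cv2) and the standard library are available. Lean on these libraries where they do the work, as an engineer would, in place of code of your own. Each camera call takes 0.05 s, during which the arm holds its last target.

TASK

Close the screw press so that its two plaster dies dry true together: push the fork latch's peg outward until the fork is well clear of the wheel, push the hand wheel round by its upright handle clockwise (seen from above) through exactly one full turn, so that its lug stands at the latch again, and push the latch back fully home over the lug so that the wheel cannot work loose. Do it all with light pushes of the fingertips; do not grip the handle or the peg, and leave the beaker, the stamp and the dish where they stand.

Things in the scene. Friction and masses are not known exactly. Their poses are not given: they have to be found in the camera images.
- press: Hand screw press fixed on a 10 mm plywood board (heights here are over the table, z = 0): grey base 150 x 250 mm, two columns, grey crosshead, white plaster dies between, level dark hand wheel on top. Origin: underside centre, straight below the wheel's axis. z up; y from column to column, latch on the +y side; the handle starts on the -x side. All of it is below 265 mm.
- wheel_axis (a point): Centre of the hand wheel, at the middle of its rim's height (198 mm over the table). The wheel is level and turns about a vertical axis, always at the same height: the screw runs down through its hub. Rim: outer radius 100 mm, 16 mm thick round bar, top at 206 mm; four spokes; the steel screw end stands up through the hub to 246 mm or less.
- wheel_handle (a point): Middle of the wheel's upright black handle (height 236 mm), 90 mm from the wheel's axis; moves with the wheel. The handle is round, 26 mm thick, and stands from 210 to 261 mm over the table on a 25 mm boss on the rim. It is pushed sideways along the rim, about 3 N at the handle. The wheel has friction and stays where it is left.
- wheel_lug (a point): The wheel's only lug: a round steel stub 12 mm thick that sticks 24 mm out of the rim at rim height, a quarter turn from the handle. This point is on it, 112 mm from the axis. At the start it stands between the prongs of the latch (+y side of the press).
- wheel (a joint): Angle of the hand wheel in rad; about 0 at the start, grows clockwise seen from above, 6.283 after one full turn. A mechanical stop comes only 0.55 rad later, where the dies grind on each other. While the latch is shut it can move no more than about 0.06 rad either way.
- ram (a joint): How far the screw has lowered the upper die, in m: 0.010 for each full turn of the wheel. The gap between the dies is 11 mm at 0 and 1 mm after one turn.
- latch_pivot (a point): Upright pivot of the fork latch, at rim height (198 mm), at x = +85, y = +120 mm from the wheel's axis in the press frame. The latch is a level steel arm; its fork (two round prongs, 12 mm thick, clear space between them 25 mm) points at the wheel and, when shut, straddles the lug. Past the fork the arm ends in the finger peg.
- latch_peg (a point): Middle of the latch's upright black finger peg (height 222 mm): round, 16 mm thick, from 203 to 241 mm over the table, 145 mm from the latch pivot; moves with the latch. Shut, it is at x = -58, y = +143 mm from the wheel's axis in the press frame. It is pushed away from the wheel to open the latch and back towards the wheel to shut it, with about 0.5 N; the latch stays where it is left.
- latch (a joint): Angle of the fork latch in rad about its upright pivot: 0 is shut against its stop with the fork over the lug; it grows as the peg swings outward, away from the wheel (clockwise seen from above); the prongs are clear of the lug from 0.30; full open stop at 0.60. It cannot be shut unless the lug is within about 0.06 rad of the middle of the fork; the round prong ends centre it from a little further off.
- beaker: Pale open slip beaker, 70 mm wide, 78 mm high, standing loose on the table to the right of the press. Origin: centre of its foot. A bystander.
- stamp: Turned wooden stamp, 26 mm wide, 60 mm high, standing loose to the right of the press. Origin: centre of its foot. A bystander.
- dish: Small pale pink bisque dish, 72 mm wide, 24 mm high, standing loose to the right of the press. Origin: centre of its foot. A bystander.

How it is judged:
By the outcome, as a careful person would: the job done as asked, in the order asked, and still so for the second after the job is handed in, with the robot touching nothing.
It also fails if it takes over 72 s, if anything falls off the work surface, if the arm or the gripper's body presses on something with over 40 N, if the wrist force passes 120 N, or if a joint passes its speed limit or range.

## Working session

There is one attempt and no reset: what is moved stays moved. The work goes in short steps, Python scripts to look and compute and a shell command to move; the robot and the scene stay as the last step left them, time stands still between calls to the robot, and variables do not carry over. Pictures are saved under pics/ and viewed, and the job is handed in when it is done.

```bash
ls; mkdir -p pics
cat > h.py <<'E'
import numpy as np,cv2
from workcell import robot
def cap(n,fn):
    p,d=robot.capture(n); cv2.imwrite('pics/'+fn+'.png',cv2.cvtColor(p,cv2.COLOR_RGB2BGR)); return p,d
def K(n):
    c=robot.camera_params(n); f=192/np.tan(np.radians(c['vfov'])/2); return f,c['cx'],c['cy'],c
def ray(n,u,v):
    f,cx,cy,c=K(n); M=np.linalg.inv(np.array(c['camera_from_world'])); d=M[:3,:3]@np.array([(u-cx)/f,(v-cy)/f,1]); return M[:3,3],d
def atz(n,u,v,z):
    o,d=ray(n,u,v); return o+d*(z-o[2])/d[2]
def proj(n,P):
    f,cx,cy,c=K(n); q=np.array(c['camera_from_world'])@np.append(P,1); return [cx+f*q[0]/q[2],cy+f*q[1]/q[2],q[2]]
E
python3 - <<'E'
from h import *
o=robot.observe(); print(o)
for n in ('side','top'):
    p,d=cap(n,n+'0'); print(n,K(n))
    for l in ('press','wheel_handle','wheel_axis','wheel_lug','latch_pivot','latch_peg','beaker','stamp','dish'):
        r=robot.look_for(n,l); print(l,[(np.round(x['extent']).tolist(),round(x['conf'],2)) for x in r[:2]])
E
```

```text
pics
{'t': 0.0, 'qpos': array([ 1.55257841e+00,  2.55733988e-01,  1.06985709e-01, -4.47374368e-04,
       -1.42392420e+00, -2.84615434e-01]), 'joint_vel': array([-0.00040477, -0.00018466, -0.00109829,  0.00080312,  0.00234623,
       -0.00011709]), 'effort': array([ 1.58780695e-04, -3.86626875e+01,  2.37941211e+01,  5.36515608e+00,
       -6.16988313e-03,  7.04775886e-06]), 'position': array([163.82838078, 524.52736184, 244.39937201]), 'orientation': array([-7.45189024e-04, -5.92330417e-01,  8.05694575e-01, -6.11253245e-04]), 'wrist_force': array([-0.00804693, -0.18426138,  0.24138188]), 'wrist_torque': array([-0.0019678 ,  0.04657731, -0.07065449]), 'gripper_width': 85.28733336165415}
side (np.float64(386.52875718870285), 254.13889324882896, 192.23597419407946, {'vfov': 52.82983676258766, 'cx': 254.13889324882896, 'cy': 192.23597419407946, 'camera_from_world': array([[ 7.97490478e-01, -6.03285693e-01,  7.43706497e-03,
        -5.31463217e+02],
       [-3.35481207e-01, -4.53654492e-01, -8.25620956e-01,
         2.94817868e+02],
       [ 5.01459169e-01,  6.55929855e-01, -5.64176150e-0
[... 909 characters left out ...]
      6.18232035e+02],
       [ 1.57869186e-01, -1.07354088e-02, -9.87401677e-01,
         1.20056096e+03],
       [ 0.00000000e+00,  0.00000000e+00,  0.00000000e+00,
         1.00000000e+00]])})
press [([194.0, 173.0, 286.0, 240.0], 0.64)]
wheel_handle [([206.0, 174.0, 280.0, 241.0], 0.92)]
wheel_axis [([206.0, 173.0, 276.0, 243.0], 0.8), ([316.0, 179.0, 347.0, 202.0], 0.57)]
wheel_lug [([203.0, 176.0, 279.0, 239.0], 0.66)]
latch_pivot [([193.0, 180.0, 207.0, 239.0], 0.61)]
latch_peg [([196.0, 183.0, 207.0, 240.0], 0.64)]
beaker [([319.0, 181.0, 345.0, 201.0], 0.65)]
stamp [([195.0, 179.0, 207.0, 241.0], 0.7), ([319.0, 213.0, 325.0, 225.0], 0.63)]
dish [([340.0, 223.0, 359.0, 243.0], 0.71)]
```

Run:
```python
import cv2
a=cv2.imread('pics/top0.png')[150:260,170:370]; b=cv2.imread('pics/side0.png')[120:320,140:370]
cv2.imwrite('pics/top0z.png',cv2.resize(a,None,fx=4,fy=4,interpolation=3)); cv2.imwrite('pics/side0z.png',cv2.resize(b,None,fx=3,fy=3,interpolation=3)[:600])
```

```text
(no output)
```

View pics/top0z.png

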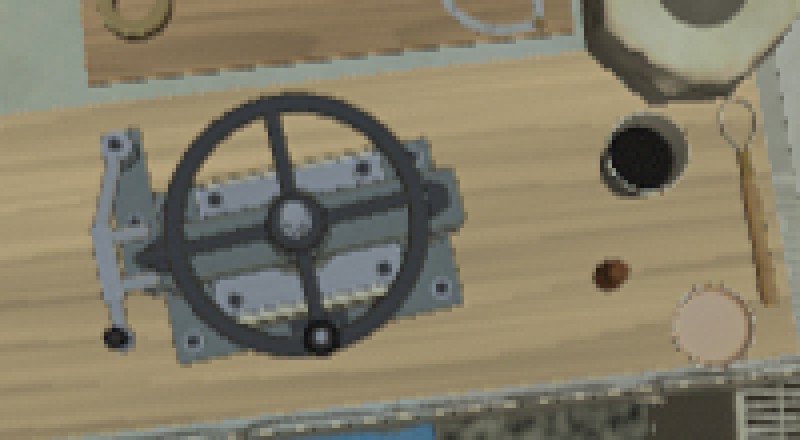

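View pics/side0z.png

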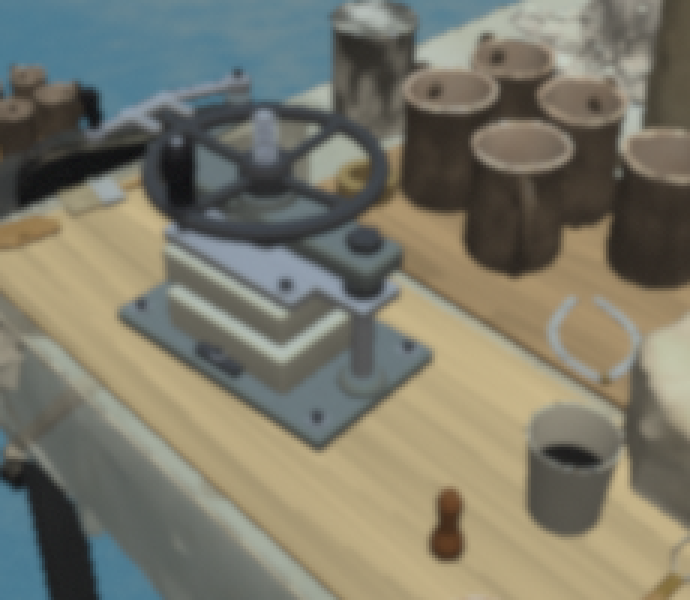

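View pics/side0.png

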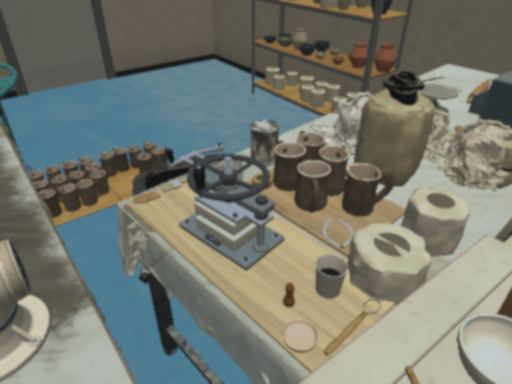

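View pics/top0.png

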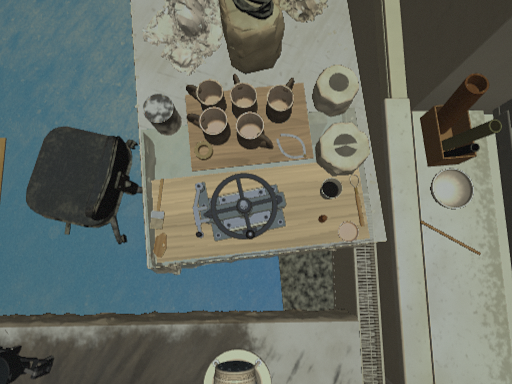

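```bash
cat >> h.py <<'E'
def cloud(n,d):
    f,cx,cy,c=K(n); v,u=np.mgrid[:384,:512]; M=np.linalg.inv(np.array(c['camera_from_world']))
    P=np.stack([(u-cx)/f*d,(v-cy)/f*d,d],-1)@M[:3,:3].T+M[:3,3]; P[d<=0]=np.nan; return P
E
python3 - <<'E'
from h import *
from scipy.optimize import least_squares
for n in('top','side'):
    p,d=robot.capture(n); P=cloud(n,d); np.save(n+'P.npy',P)
    r=robot.cut_out(n,'wheel_axis'); m=r[0]['mask']; print(n,r[0]['conf'],m.sum())
    z=P[...,2]; print(np.percentile(z[m],[5,25,50,75,95]))
    w=m&(z>185)&(z<215); Q=P[w][:,:2]; print(w.sum())
    c0=Q.mean(0)
    # circle fit robust on rim (r ~92)
    s=least_squares(lambda x:np.hypot(*(Q-x).T)-92,c0,loss='cauchy',f_scale=4); print('centre',s.x, np.median(z[w]))
    for zz,name in ((225,'>225'),):
        k=np.argwhere((z>zz)&(z<270)&(np.hypot(P[...,0]-s.x[0],P[...,1]-s.x[1])<200))
        for a in k[:80]: print(a[::-1],np.round(P[a[0],a[1]]).astype(int),end=';')
        print()
f=K('top')
E
```

```text
top 0.66 1566
[nan nan nan nan nan]
1430
centre [560.11130955 -34.7365543 ] 204.9158960131508
[242 201] [570 -32 244];[243 201] [569 -35 248];[244 201] [570 -37 243];[241 202] [566 -29 246];[242 202] [566 -32 249];[243 202] [566 -35 250];[244 202] [566 -37 245];[245 202] [566 -40 247];[240 203] [564 -26 245];[241 203] [563 -29 248];[242 203] [563 -32 249];[243 203] [563 -34 246];[244 203] [563 -38 251];[245 203] [564 -40 244];[246 203] [564 -43 244];[240 204] [561 -26 243];[241 204] [561 -29 243];[242 204] [560 -32 247];[243 204] [560 -35 248];[244 204] [560 -37 248];[245 204] [561 -40 245];[246 204] [561 -43 241];[240 205] [558 -26 244];[241 205] [557 -29 253];[242 205] [558 -32 246];[243 205] [557 -35 247];[244 205] [558 -37 245];[245 205] [557 -40 246];[246 205] [558 -43 240];[241 206] [555 -29 243];[242 206] [555 -32 247];[243 206] [555 -34 245];[244 206] [554 -37 248];[245 206] [555 -40 244];[246 206] [557 -43 231];[242 207] [552 -31 245];[243 207] [552 -34 242];[244 207] [553 -37 239];[245 207] [553 -40 233];[249 230] [485 -51 255];[250 230] [485 -54 256];[251 230] [485 -57 255
[... 2229 characters left out ...]
43];[227 158] [560 -32 244];[228 158] [562 -34 245];[229 158] [564 -35 244];[230 158] [566 -36 244];[231 158] [568 -38 244];[224 159] [557 -24 239];[225 159] [555 -31 243];[226 159] [555 -36 245];[227 159] [557 -37 245];[228 159] [559 -38 244];[229 159] [562 -38 244];[230 159] [561 -43 246];[231 159] [566 -40 243];[224 160] [550 -34 243];[225 160] [553 -35 243];[226 160] [553 -39 244];[227 160] [555 -39 244];[228 160] [558 -40 243];[229 160] [560 -41 243];[230 160] [562 -42 243];[231 160] [564 -43 243];[224 161] [554 -29 237];[225 161] [552 -37 241];[226 161] [553 -39 242];[227 161] [555 -40 241];[228 161] [557 -42 242];[229 161] [558 -43 242];[230 161] [560 -44 241];[231 161] [564 -44 240];
```

```bash
cat >> h.py <<'E'
def blob(P,near,r,zlo,zhi):
    z=P[...,2]; w=(z>zlo)&(z<zhi)&(np.hypot(P[...,0]-near[0],P[...,1]-near[1])<r); Q=P[w]
    return (np.round((np.nanpercentile(Q,3,axis=0)+np.nanpercentile(Q,97,axis=0))/2,1),len(Q)) if len(Q) else (None,0)
def tool(o=None):
    o=o or robot.observe(); w,x,y,z=o['orientation']
    from scipy.spatial.transform import Rotation as R
    return np.array(o['position']),R.from_quat([x,y,z,w]).as_matrix()
def st():
    o=robot.observe(); p,R=tool(o); print('t',round(o['t'],2),'p',p.round(1),'-x at',np.degrees(np.arctan2(-R[1,0],-R[0,0])).round(1),'tz',R[:,2].round(3),'F',np.round(o['wrist_force'],2),'q',np.round(o['qpos'],2),'w',round(o['gripper_width'],1))
def go(target,yaw=None):
    p,R=tool(); d=R.T@(np.array(target)-p); print('tool delta',d.round(1)); 
    if yaw is not None:
        a=np.degrees(np.arctan2(-R[1,0],-R[0,0])); print('az',((a-yaw+180)%360-180).round(1))
E
python3 - <<'E'
from h import *
P=np.load('topP.npy'); S=np.load('sideP.npy')
for n,A in(('top',P),('side',S)):
    print(n,'handle',blob(A,(474,-54),25,250,275),blob(A,(474,-54),25,215,275),'peg',blob(A,(478,93),20,225,250),'screw',blob(A,(560,-36),20,238,260))
z=P[...,2]
# latch arm points
w=(z>185)&(z<222)&(P[...,1]>75)&(np.abs(P[...,0]-560)<130)
Q=P[w]; print(len(Q),np.median(Q[:,2])); 
for x0 in range(440,700,10):
    k=Q[(Q[:,0]>=x0)&(Q[:,0]<x0+10)]
    if len(k): print(x0,k[:,1].min().round(),k[:,1].max().round(),np.percentile(k[:,2],[10,90]).round())
E
```

```text
top handle (array([474.1, -53.8, 259.8]), 66) (array([473. , -53.8, 255.3]), 74) peg (array([476. ,  93. , 235.7]), 30) screw (array([560.9, -34.3, 245.3]), 37)
side handle (array([470.7, -57.2, 255.5]), 74) (array([470.4, -59.2, 238.3]), 224) peg (array([474.8,  91.5, 232.2]), 44) screw (array([559.5, -35.5, 242.1]), 38)
341 204.36512767512772
460 92.0 95.0 [198. 214.]
470 85.0 91.0 [201. 204.]
480 88.0 100.0 [200. 205.]
490 92.0 103.0 [202. 205.]
500 93.0 106.0 [200. 206.]
510 77.0 109.0 [201. 208.]
520 77.0 112.0 [202. 207.]
530 76.0 112.0 [201. 208.]
540 77.0 116.0 [201. 207.]
550 77.0 116.0 [201. 207.]
560 78.0 116.0 [200. 206.]
570 101.0 114.0 [201. 206.]
580 101.0 110.0 [201. 206.]
590 99.0 111.0 [200. 206.]
600 95.0 108.0 [200. 208.]
610 88.0 111.0 [191. 211.]
620 88.0 110.0 [202. 212.]
630 95.0 101.0 [203. 208.]
```

```bash
python3 -m crank '[{"grip":1,"dz":-33},{"grip":1,"dz":-33},{"grip":1,"dx":30,"dy":-36},{"grip":1,"dx":30,"dy":-36},{"grip":1,"dx":30,"dy":-36},{"grip":1,"dx":30,"dy":-36},{"grip":1,"dx":30,"dy":-36},{"grip":1,"dx":30,"dy":-36},{"grip":1,"dx":30,"dy":-36},{"grip":1,"dx":30,"dy":-36},{"grip":1,"dx":30,"dy":-36},{"grip":1}]'
python3 - <<'E'
from h import *
st(); go((469,53.6,300),80)
E
```

```text
t 1.2 p [164.  525.  245.3] -x at 72.7 tz [-0. -0. -1.] F [0.45 0.42 0.48] q [ 1.55  0.26  0.11 -0.   -1.42 -0.28] w 85.1
tool delta [ 359.  -431.7  -54.7]
az -7.3invalid input at $[0]: expected keys grip, dx, dy, dz, ax, ay, az
```

```bash
python3 -m crank '[{"grip":1,"dx":0,"dy":0,"dz":-33,"ax":0,"ay":0,"az":0},{"grip":1,"dx":0,"dy":0,"dz":-33,"ax":0,"ay":0,"az":0},{"grip":1,"dx":30,"dy":-36,"dz":0,"ax":0,"ay":0,"az":0},{"grip":1,"dx":30,"dy":-36,"dz":0,"ax":0,"ay":0,"az":0},{"grip":1,"dx":30,"dy":-36,"dz":0,"ax":0,"ay":0,"az":0},{"grip":1,"dx":30,"dy":-36,"dz":0,"ax":0,"ay":0,"az":0},{"grip":1,"dx":30,"dy":-36,"dz":0,"ax":0,"ay":0,"az":0},{"grip":1,"dx":30,"dy":-36,"dz":0,"ax":0,"ay":0,"az":0},{"grip":1,"dx":30,"dy":-36,"dz":0,"ax":0,"ay":0,"az":0},{"grip":1,"dx":30,"dy":-36,"dz":0,"ax":0,"ay":0,"az":0},{"grip":1,"dx":30,"dy":-36,"dz":0,"ax":0,"ay":0,"az":0},{"grip":1,"dx":0,"dy":0,"dz":0,"ax":0,"ay":0,"az":0}]'
python3 - <<'E'
from h import *
st(); go((469,53.6,300),80)
cap('wrist','w1');cap('top','t1')
E
```

```text
t: 2.7
position: [393.7, 168.4, 311.4]
orientation: [0.0, -0.591, 0.807, -0.0]
wrist_force: [-0.4, 0.4, 0.6]
gripper_width: -0.0
t 2.7 p [393.7 168.4 311.4] -x at 72.4 tz [ 0. -0. -1.] F [-0.41  0.41  0.64] q [ 0.77 -0.   -0.03  0.   -1.55  0.49] w -0.0
tool delta [  86.7 -106.5   11.5]
az -7.6
```

View pics/w1.png

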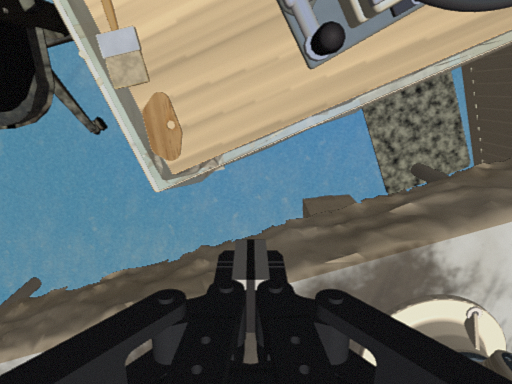

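View pics/t1.png

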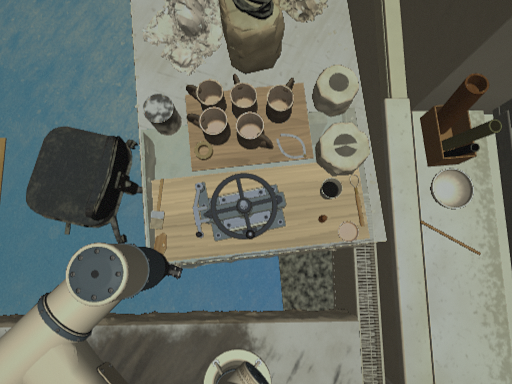

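Run:
```python
from h import *
p,d=robot.capture('wrist'); c=robot.camera_params('wrist'); f=192/np.tan(np.radians(c['vfov'])/2); H=np.array(c['hand_eye'])
v,u=np.mgrid[:384,:512]; P=np.stack([(u-c['cx'])/f*d,(v-c['cy'])/f*d,d],-1)@H[:3,:3].T+H[:3,3]; P[d<=0]=np.nan
print(H.round(2))
for r in range(238,384,8):
    k=(d[r]>0)&(np.abs(P[r][:,0])<80)&(P[r][:,2]<40)
    Q=P[r][k]
    if len(Q): print(r,'x',Q[:,0].min().round(),Q[:,0].max().round(),'y',Q[:,1].min().round(),Q[:,1].max().round(),'z',Q[:,2].min().round(),Q[:,2].max().round(), P[r][250].round())
for uu in range(210,295,5): print(uu,P[245,uu].round(),P[262,uu].round(),P[290,uu].round())
```

```text
[[   1.     -0.     -0.     -0.3 ]
 [   0.      0.96    0.29  -73.95]
 [   0.     -0.29    0.96 -127.53]
 [   0.      0.      0.      1.  ]]
246 x -7.0 6.0 y -12.0 -10.0 z 3.0 5.0 [ -1. -11.   4.]
254 x -13.0 13.0 y -12.0 -6.0 z -5.0 6.0 [ -1. -11.  -2.]
262 x -14.0 13.0 y -12.0 -6.0 z -11.0 -1.0 [ -0. -11. -11.]
270 x -14.0 13.0 y -11.0 -7.0 z -17.0 -8.0 [ -0. -11. -16.]
278 x -14.0 13.0 y -12.0 -6.0 z -23.0 -14.0 [ -0. -11. -21.]
286 x -14.0 13.0 y -14.0 -8.0 z -32.0 -21.0 [ -0.  -9. -23.]
294 x -32.0 31.0 y -14.0 -5.0 z -36.0 -22.0 [ -0.  -5. -23.]
302 x -35.0 34.0 y -13.0 -1.0 z -39.0 -21.0 [ -0.  -2. -23.]
310 x -38.0 38.0 y -13.0 2.0 z -42.0 -22.0 [ -0.   2. -22.]
318 x -41.0 40.0 y -18.0 6.0 z -53.0 -21.0 [ -0.   5. -22.]
326 x -44.0 43.0 y -18.0 8.0 z -56.0 -22.0 [ -0.   8. -22.]
334 x -47.0 46.0 y -18.0 5.0 z -59.0 -31.0 [ -1. 284. 311.]
342 x -49.0 48.0 y -18.0 7.0 z -62.0 -32.0 [ -1. 299. 312.]
350 x -51.0 51.0 y -18.0 10.0 z -65.0 -32.0 [ -1. 314. 312.]
358 x -53.0 52.0 y -18.0 10.0 z -67.0 -36.0 [ -1. 328. 311.]
366 x -56.0 55.0 y -18.0 9.0 z -69.0 -40.0 [ -0. -10. -60.]
[... 343 characters left out ...]
0 [-40. 210. 471.] [-9. -7. -2.] [ -7. -12. -31.]
235 [ -7. -11.   5.] [ -6. -11. -10.] [ -5. -12. -31.]
240 [ -5. -11.   5.] [ -4. -11. -10.] [ -4. -12. -31.]
245 [ -3. -11.   5.] [ -2. -11.  -9.] [ -2.  -7. -22.]
250 [ -1. -11.   5.] [ -0. -11. -11.] [ -0.  -6. -21.]
255 [  2. -11.   5.] [  1. -11.  -9.] [  1.  -7. -23.]
260 [  4. -11.   4.] [  3. -11. -10.] [  3. -11. -29.]
265 [  6. -10.   6.] [  5. -11.  -9.] [  4. -13. -32.]
270 [ 34. 191. 430.] [ 8. -6. -1.] [  6. -13. -32.]
275 [ 43. 187. 422.] [10. -6. -1.] [  7. -13. -32.]
280 [ 51. 183. 414.] [12. -7. -3.] [  9. -12. -31.]
285 [ 59. 181. 409.] [ 54. 187. 359.] [ 11. -12. -31.]
290 [ 67. 178. 404.] [ 61. 182. 351.] [ 12. -12. -31.]
```

```bash
python3 -m crank '[{"grip":1,"dx":27,"dy":-38,"dz":0,"ax":0,"ay":0,"az":-6.8},{"grip":1,"dx":22,"dy":-40,"dz":0,"ax":0,"ay":0,"az":-6.8},{"grip":1,"dx":18,"dy":-40,"dz":0,"ax":0,"ay":0,"az":-6.8},{"grip":1,"dx":0,"dy":0,"dz":0,"ax":0,"ay":0,"az":0}]'
python3 - <<'E'
from h import *
st(); go((477.3,61.2,230),92.8)
E
```

```text
t: 3.35
position: [496.2, 84.0, 309.9]
orientation: [0.001, 0.726, -0.688, -0.0]
wrist_force: [-0.4, 0.0, -0.8]
gripper_width: 0.2
t 3.35 p [496.2  84.  309.9] -x at 93.1 tz [-0.002 -0.001 -1.   ] F [-0.43  0.01 -0.79] q [ 0.48  0.15  0.14 -0.   -1.56  1.14] w 0.2
tool delta [21.7 19.9 80. ]
az 0.3
```

```bash
python3 -m crank '[{"grip":1,"dx":22,"dy":20,"dz":0,"ax":0,"ay":0,"az":0},{"grip":1,"dx":0,"dy":0,"dz":25,"ax":0,"ay":0,"az":0},{"grip":1,"dx":0,"dy":0,"dz":25,"ax":0,"ay":0,"az":0},{"grip":1,"dx":0,"dy":0,"dz":20,"ax":0,"ay":0,"az":0},{"grip":1,"dx":0,"dy":0,"dz":10,"ax":0,"ay":0,"az":0},{"grip":1,"dx":0,"dy":0,"dz":0,"ax":0,"ay":0,"az":0}]'
python3 - <<'E'
from h import *
st(); go((477.3,61.2,230),92.8)
cap('wrist','w2');p,d=cap('side','s2');cv2.imwrite('pics/s2z.png',cv2.resize(cv2.cvtColor(p,4)[110:240,130:300],None,fx=4,fy=4))
E
```

```text
t: 4.1
position: [475.8, 61.6, 231.2]
orientation: [0.0, 0.726, -0.688, -0.0]
wrist_force: [0.8, 0.7, 0.7]
gripper_width: 0.3
t 4.1 p [475.8  61.6 231.2] -x at 93.1 tz [-0.001 -0.    -1.   ] F [0.82 0.72 0.68] q [ 0.46  0.12 -0.09  0.   -1.36  1.17] w 0.3
tool delta [ 0.5 -1.5  1.2]
az 0.3
```

View pics/w2.png

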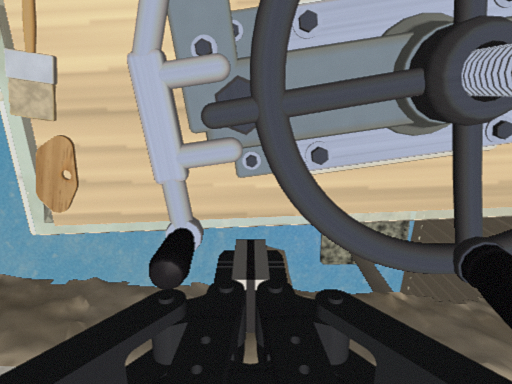

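View pics/s2z.png

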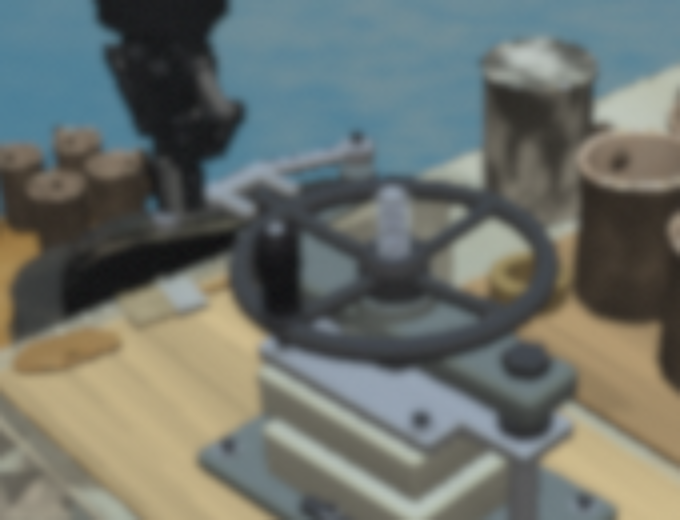

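```bash
python3 -m crank '[{"grip":1,"dx":-5,"dy":-1,"dz":0,"ax":0,"ay":0,"az":0},{"grip":1,"dx":-4,"dy":0,"dz":0,"ax":0,"ay":0,"az":0},{"grip":1,"dx":-6.4,"dy":0.6,"dz":0,"ax":0,"ay":0,"az":2.5},{"grip":1,"dx":-6.4,"dy":0.6,"dz":0,"ax":0,"ay":0,"az":2.5},{"grip":1,"dx":-6.4,"dy":0.6,"dz":0,"ax":0,"ay":0,"az":2.5},{"grip":1,"dx":-6.4,"dy":0.6,"dz":0,"ax":0,"ay":0,"az":2.5},{"grip":1,"dx":0,"dy":0,"dz":0,"ax":0,"ay":0,"az":0}]'
python3 - <<'E'
from h import *
st(); 
cap('wrist','w3')
E
```

```text
t: 5.08
position: [474.7, 96.1, 231.4]
orientation: [0.0, -0.663, 0.748, -0.0]
wrist_force: [0.1, -0.6, -0.2]
gripper_width: -0.1
t 5.08 p [474.7  96.1 231.4] -x at 83.1 tz [ 0.  0. -1.] F [ 0.12 -0.55 -0.19] q [ 0.52  0.13 -0.08 -0.   -1.36  0.93] w -0.1
```

View pics/w3.png

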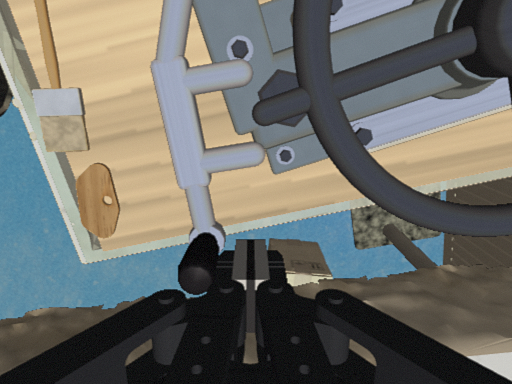

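```bash
python3 -m crank '[{"grip":1,"dx":-6.4,"dy":0.6,"dz":0,"ax":0,"ay":0,"az":2.5},{"grip":1,"dx":-6.4,"dy":0.6,"dz":0,"ax":0,"ay":0,"az":2.5},{"grip":1,"dx":-6.4,"dy":0.6,"dz":0,"ax":0,"ay":0,"az":2.5},{"grip":1,"dx":-6.4,"dy":0.6,"dz":0,"ax":0,"ay":0,"az":2.5},{"grip":1,"dx":-6.4,"dy":0.6,"dz":0,"ax":0,"ay":0,"az":2.5},{"grip":1,"dx":-6.4,"dy":0.6,"dz":0,"ax":0,"ay":0,"az":2.5},{"grip":1,"dx":-6.4,"dy":0.6,"dz":0,"ax":0,"ay":0,"az":2.5},{"grip":1,"dx":-6.4,"dy":0.6,"dz":0,"ax":0,"ay":0,"az":2.5},{"grip":1,"dx":0,"dy":0,"dz":0,"ax":0,"ay":0,"az":0}]'
python3 - <<'E'
from h import *
st(); 
cap('wrist','w4')
E
```

```text
t: 6.25
position: [483.9, 146.0, 231.2]
orientation: [-0.0, -0.523, 0.852, 0.0]
wrist_force: [0.8, -0.3, 0.5]
gripper_width: 0.2
t 6.25 p [483.9 146.  231.2] -x at 63.1 tz [-0. -0. -1.] F [ 0.81 -0.33  0.53] q [ 0.6   0.17 -0.03 -0.   -1.37  0.5 ] w 0.2
```

View pics/w4.png

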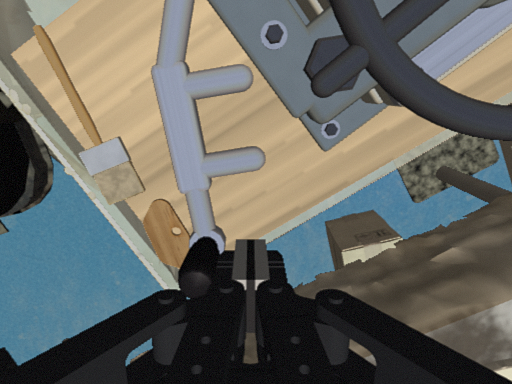

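```bash
python3 -m crank '[{"grip":1,"dx":10,"dy":0,"dz":0,"ax":0,"ay":0,"az":0},{"grip":1,"dx":2,"dy":0,"dz":-38,"ax":0,"ay":0,"az":0},{"grip":1,"dx":0,"dy":0,"dz":-42,"ax":0,"ay":0,"az":0},{"grip":1,"dx":40,"dy":20,"dz":0,"ax":0,"ay":0,"az":-7.9},{"grip":1,"dx":42,"dy":14,"dz":0,"ax":0,"ay":0,"az":-7.9},{"grip":1,"dx":44,"dy":8,"dz":0,"ax":0,"ay":0,"az":-7.9},{"grip":1,"dx":45,"dy":3,"dz":0,"ax":0,"ay":0,"az":-7.9},{"grip":1,"dx":45,"dy":-3,"dz":0,"ax":0,"ay":0,"az":-7.9},{"grip":1,"dx":0,"dy":0,"dz":0,"ax":0,"ay":0,"az":0}]'
python3 - <<'E'
from h import *
st(); go((481.8,-91.6,236),102.5)
p,d=cap('top','t5'); P=cloud('top',d)
print('handle',blob(P,(474,-54),25,250,275),'peg',blob(P,(490,163),35,225,250))
S=robot.capture('side')[1];S=cloud('side',S); print('peg',blob(S,(490,163),35,225,250))
cv2.imwrite('pics/t5z.png',cv2.resize(cv2.cvtColor(p,4)[130:280,150:350],None,fx=4,fy=4))
E
```

```text
t: 7.42
position: [399.4, -60.2, 311.4]
orientation: [0.0, 0.779, -0.627, 0.0]
wrist_force: [-0.6, 0.8, 0.6]
gripper_width: 0.0
t 7.42 p [399.4 -60.2 311.4] -x at 102.4 tz [ 0. -0. -1.] F [-0.65  0.82  0.56] q [ 0.24 -0.05 -0.07  0.   -1.55  1.54] w 0.0
tool delta [ 48.4 -73.7  75.5]
az -0.1
handle (array([476.8, -53.8, 260.3]), 53) peg (array([491.3, 164.4, 235.8]), 31)
peg (None, 0)
```

View pics/t5z.png

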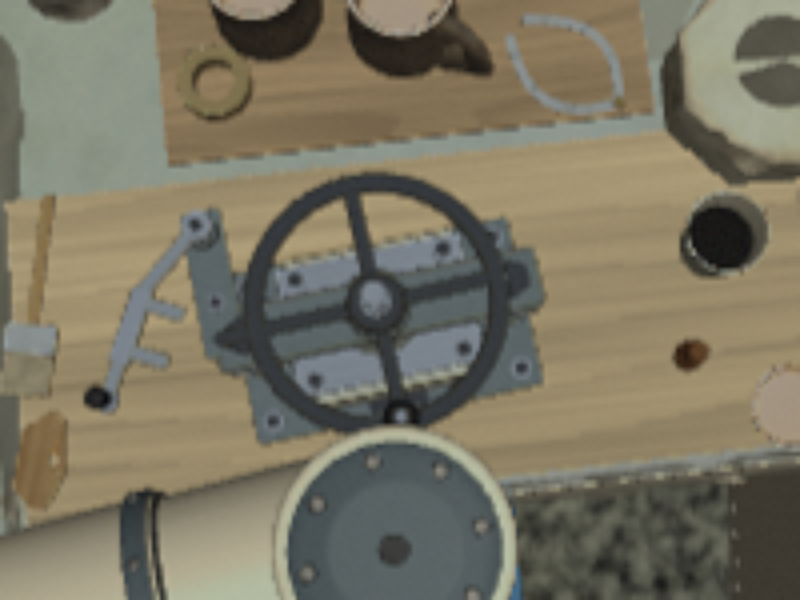

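```bash
python3 -m crank '[{"grip":1,"dx":24,"dy":-37,"dz":0,"ax":0,"ay":0,"az":0},{"grip":1,"dx":24,"dy":-37,"dz":0,"ax":0,"ay":0,"az":0},{"grip":1,"dx":0,"dy":0,"dz":0,"ax":0,"ay":0,"az":0},{"grip":1,"dx":0,"dy":0,"dz":25,"ax":0,"ay":0,"az":0},{"grip":1,"dx":0,"dy":0,"dz":25,"ax":0,"ay":0,"az":0},{"grip":1,"dx":0,"dy":0,"dz":17,"ax":0,"ay":0,"az":0},{"grip":1,"dx":0,"dy":0,"dz":8,"ax":0,"ay":0,"az":0},{"grip":1,"dx":0,"dy":0,"dz":0,"ax":0,"ay":0,"az":0}]'
python3 - <<'E'
from h import *
st(); go((481.8,-91.6,236),102.5)
cap('wrist','w6')
E
```

```text
t: 8.52
position: [482.6, -87.7, 236.5]
orientation: [0.0, 0.78, -0.625, -0.0]
wrist_force: [0.4, 0.3, 0.5]
gripper_width: -0.1
t 8.53 p [482.6 -87.7 236.5] -x at 102.6 tz [-0. -0. -1.] F [0.39 0.27 0.49] q [ 0.14  0.14 -0.06  0.   -1.37  1.65] w -0.1
tool delta [3.6 1.6 0.5]
az 0.1
```

View pics/w6.png

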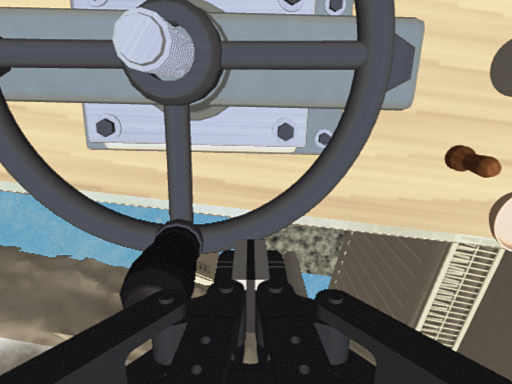

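```bash
python3 -m crank '[{"grip":1,"dx":-4,"dy":1,"dz":0,"ax":0,"ay":0,"az":0},{"grip":1,"dx":-4,"dy":0.5,"dz":0,"ax":0,"ay":0,"az":0},{"grip":1,"dx":-4.8,"dy":1.1,"dz":0,"ax":0,"ay":0,"az":3},{"grip":1,"dx":-4.8,"dy":1.1,"dz":0,"ax":0,"ay":0,"az":3},{"grip":1,"dx":-4.8,"dy":1.1,"dz":0,"ax":0,"ay":0,"az":3},{"grip":1,"dx":-4.8,"dy":1.1,"dz":0,"ax":0,"ay":0,"az":3},{"grip":1,"dx":-4.8,"dy":1.1,"dz":0,"ax":0,"ay":0,"az":3},{"grip":1,"dx":-4.8,"dy":1.1,"dz":0,"ax":0,"ay":0,"az":3},{"grip":1,"dx":0,"dy":0,"dz":0,"ax":0,"ay":0,"az":0}]'
cat >> h.py <<'E'
C=np.array([560.3,-34.8]); 
def rel():
    p,R=tool(); v=p[:2]-C; c=R[:2,:2].T@(C-p[:2]); th=np.degrees(np.arctan2(-R[1,0],-R[0,0]))+90
    print('axis in tool',c.round(1),'(want -26.5,-90); wheel by face',((192.5-th)%360).round(1))
E
python3 - <<'E'
from h import *
st();rel() 
cap('wrist','w7')
E
```

```text
t: 9.7
position: [470.1, -52.8, 236.8]
orientation: [-0.0, -0.673, 0.74, -0.0]
wrist_force: [-3.3, -1.1, 3.0]
gripper_width: 0.1
t 9.7 p [470.1 -52.8 236.8] -x at 84.6 tz [-0.    -0.001 -1.   ] F [-3.28 -1.09  3.04] q [ 0.22  0.11 -0.1   0.   -1.37  1.26] w 0.1
axis in tool [-26.4 -88.1] (want -26.5,-90); wheel by face 17.9
```

View pics/w7.png

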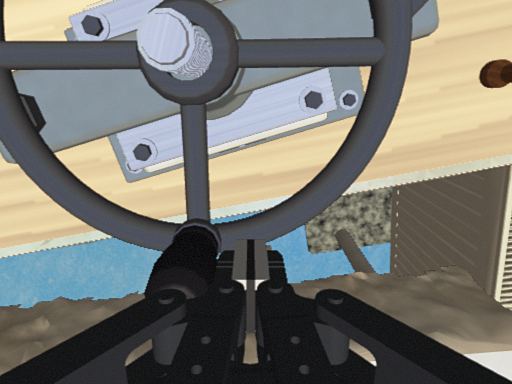

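```bash
python3 -m crank '[{"grip":1,"dx":-6.4,"dy":1.9,"dz":-1.5,"ax":0,"ay":0,"az":4},{"grip":1,"dx":-6.4,"dy":1.9,"dz":-1.5,"ax":0,"ay":0,"az":4},{"grip":1,"dx":-7.9,"dy":2,"dz":0,"ax":0,"ay":0,"az":5},{"grip":1,"dx":-7.9,"dy":2,"dz":0,"ax":0,"ay":0,"az":5},{"grip":1,"dx":-7.9,"dy":2,"dz":0,"ax":0,"ay":0,"az":5},{"grip":1,"dx":-7.9,"dy":2,"dz":0,"ax":0,"ay":0,"az":5},{"grip":1,"dx":-7.9,"dy":2,"dz":0,"ax":0,"ay":0,"az":5},{"grip":1,"dx":-7.9,"dy":2,"dz":0,"ax":0,"ay":0,"az":5},{"grip":1,"dx":-7.9,"dy":2,"dz":0,"ax":0,"ay":0,"az":5},{"grip":1,"dx":-7.9,"dy":2,"dz":0,"ax":0,"ay":0,"az":5}]'
python3 - <<'E'
from h import *
st();rel() 
cap('wrist','w8');p,d=cap('side','s8');cv2.imwrite('pics/s8z.png',cv2.resize(cv2.cvtColor(p,4)[90:250,120:320],None,fx=4,fy=3.7))
E
```

```text
t: 11.0
position: [486.2, 21.9, 238.8]
orientation: [-0.001, -0.313, 0.95, 0.0]
wrist_force: [-4.8, -0.8, 1.0]
gripper_width: 0.0
t 11.0 p [486.2  21.9 238.8] -x at 36.4 tz [-0.002  0.    -1.   ] F [-4.78 -0.8   1.04] q [ 0.37  0.13 -0.06 -0.   -1.38  0.27] w 0.0
axis in tool [-25.9 -89.7] (want -26.5,-90); wheel by face 66.1
```

View pics/w8.png

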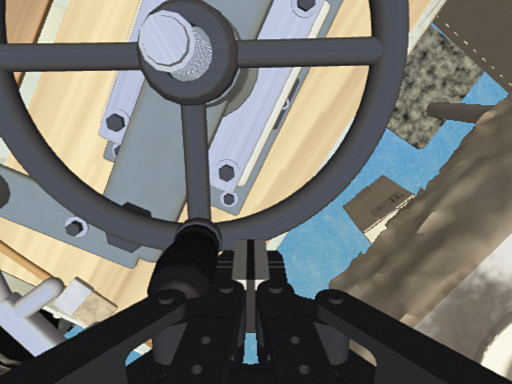

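View pics/s8z.png

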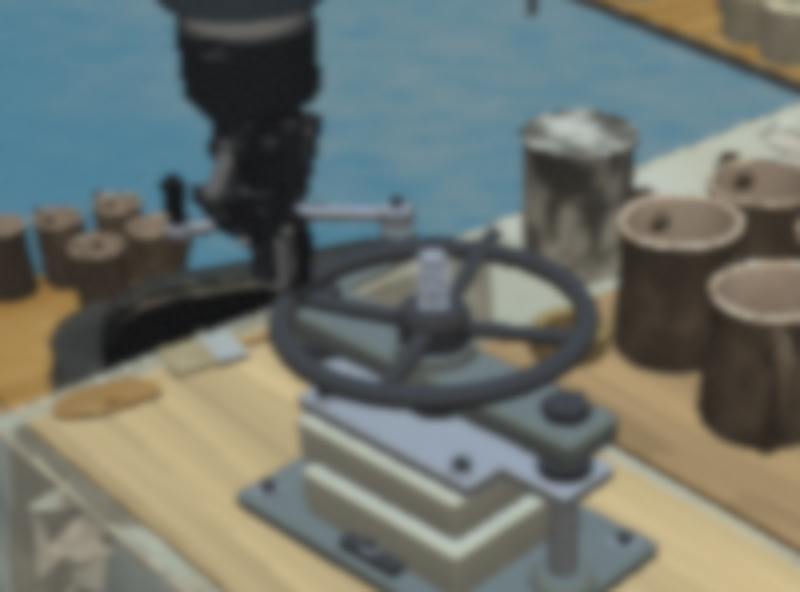

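```bash
python3 -m crank '[{"grip":1,"dx":-7.9,"dy":2,"dz":0,"ax":0,"ay":0,"az":5},{"grip":1,"dx":-7.9,"dy":2,"dz":0,"ax":0,"ay":0,"az":5},{"grip":1,"dx":-7.9,"dy":2,"dz":0,"ax":0,"ay":0,"az":5},{"grip":1,"dx":-7.9,"dy":2,"dz":0,"ax":0,"ay":0,"az":5},{"grip":1,"dx":-7.9,"dy":2,"dz":0,"ax":0,"ay":0,"az":5},{"grip":1,"dx":-7.9,"dy":2,"dz":0,"ax":0,"ay":0,"az":5},{"grip":1,"dx":-7.9,"dy":2,"dz":0,"ax":0,"ay":0,"az":5},{"grip":1,"dx":-7.9,"dy":2,"dz":0,"ax":0,"ay":0,"az":5},{"grip":1,"dx":-7.9,"dy":2,"dz":0,"ax":0,"ay":0,"az":5},{"grip":1,"dx":-7.9,"dy":2,"dz":0,"ax":0,"ay":0,"az":5},{"grip":1,"dx":-7.9,"dy":2,"dz":0,"ax":0,"ay":0,"az":5},{"grip":1,"dx":-7.9,"dy":2,"dz":0,"ax":0,"ay":0,"az":5}]'
python3 - <<'E'
from h import *
st();rel() 
cap('wrist','w9')
E
```

```text
t: 12.6
position: [572.8, 59.5, 238.9]
orientation: [-0.0, 0.203, 0.979, 0.001]
wrist_force: [-2.3, 2.5, 0.0]
gripper_width: 0.0
t 12.6 p [572.8  59.5 238.9] -x at -23.4 tz [-0.     0.002 -1.   ] F [-2.33  2.46  0.05] q [ 0.37  0.31  0.17 -0.   -1.43 -0.78] w 0.0
axis in tool [-26.  -91.5] (want -26.5,-90); wheel by face 125.9
```

View pics/w9.png

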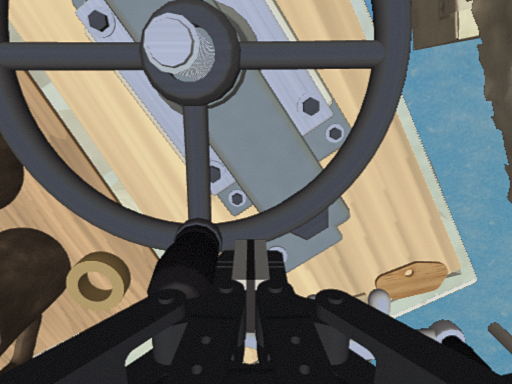

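```bash
python3 -m crank '[{"grip":1,"dx":-7.9,"dy":1.85,"dz":0,"ax":0,"ay":0,"az":5},{"grip":1,"dx":-7.9,"dy":1.85,"dz":0,"ax":0,"ay":0,"az":5},{"grip":1,"dx":-7.9,"dy":1.85,"dz":0,"ax":0,"ay":0,"az":5},{"grip":1,"dx":-7.9,"dy":1.85,"dz":0,"ax":0,"ay":0,"az":5},{"grip":1,"dx":-7.9,"dy":1.85,"dz":0,"ax":0,"ay":0,"az":5},{"grip":1,"dx":-7.9,"dy":1.85,"dz":0,"ax":0,"ay":0,"az":5},{"grip":1,"dx":-7.9,"dy":1.85,"dz":0,"ax":0,"ay":0,"az":5},{"grip":1,"dx":-7.9,"dy":1.85,"dz":0,"ax":0,"ay":0,"az":5},{"grip":1,"dx":-7.9,"dy":1.85,"dz":0,"ax":0,"ay":0,"az":5},{"grip":1,"dx":-7.9,"dy":1.85,"dz":0,"ax":0,"ay":0,"az":5},{"grip":1,"dx":-7.9,"dy":1.85,"dz":0,"ax":0,"ay":0,"az":5},{"grip":1,"dx":-7.9,"dy":1.85,"dz":0,"ax":0,"ay":0,"az":5}]'
python3 - <<'E'
from h import *
st();rel() 
cap('wrist','w10')
E
```

```text
t: 14.15
position: [647.2, 2.5, 239.0]
orientation: [0.0, 0.665, 0.747, 0.002]
wrist_force: [1.3, 3.6, -1.1]
gripper_width: -0.2
t 14.15 p [647.2   2.5 239. ] -x at -83.4 tz [ 0.002  0.002 -1.   ] F [ 1.28  3.58 -1.08] q [ 0.24  0.45  0.38 -0.   -1.5  -1.7 ] w -0.2
axis in tool [-27.  -90.7] (want -26.5,-90); wheel by face 185.9
```

View pics/w10.png

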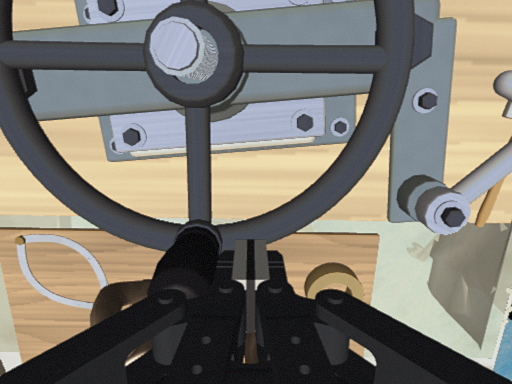

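```bash
python3 -m crank '[{"grip":1,"dx":-7.9,"dy":1.85,"dz":0,"ax":0,"ay":0,"az":5},{"grip":1,"dx":-7.9,"dy":1.85,"dz":0,"ax":0,"ay":0,"az":5},{"grip":1,"dx":-7.9,"dy":1.85,"dz":0,"ax":0,"ay":0,"az":5},{"grip":1,"dx":-7.9,"dy":1.85,"dz":0,"ax":0,"ay":0,"az":5},{"grip":1,"dx":-7.9,"dy":1.85,"dz":0,"ax":0,"ay":0,"az":5},{"grip":1,"dx":-7.9,"dy":1.85,"dz":0,"ax":0,"ay":0,"az":5},{"grip":1,"dx":-7.9,"dy":1.85,"dz":0,"ax":0,"ay":0,"az":5},{"grip":1,"dx":-7.9,"dy":1.85,"dz":0,"ax":0,"ay":0,"az":5},{"grip":1,"dx":-7.9,"dy":1.85,"dz":0,"ax":0,"ay":0,"az":5},{"grip":1,"dx":-7.9,"dy":1.85,"dz":0,"ax":0,"ay":0,"az":5},{"grip":1,"dx":-7.9,"dy":1.85,"dz":0,"ax":0,"ay":0,"az":5},{"grip":1,"dx":-7.9,"dy":1.85,"dz":0,"ax":0,"ay":0,"az":5}]'
python3 - <<'E'
from h import *
st();rel() 
cap('wrist','w11')
E
```

```text
t: 15.7
position: [634.1, -90.2, 239.1]
orientation: [-0.0, 0.949, 0.314, 0.001]
wrist_force: [1.7, 2.4, -0.2]
gripper_width: 0.1
t 15.7 p [634.1 -90.2 239.1] -x at -143.3 tz [ 0.001  0.001 -1.   ] F [ 1.71  2.37 -0.23] q [ 0.1   0.44  0.36 -0.   -1.49 -2.6 ] w 0.1
axis in tool [-26.1 -88.5] (want -26.5,-90); wheel by face 245.8
```

View pics/w11.png

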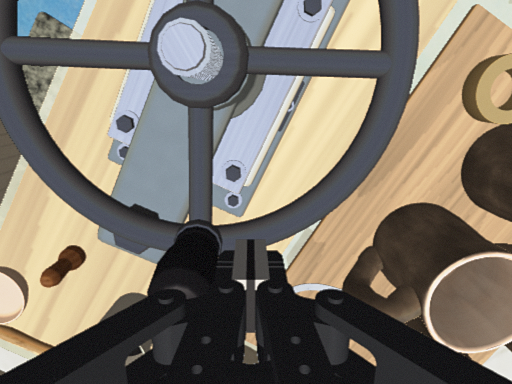

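```bash
python3 -m crank '[{"grip":1,"dx":10,"dy":0,"dz":0,"ax":0,"ay":0,"az":0},{"grip":1,"dx":4,"dy":0,"dz":-25,"ax":0,"ay":0,"az":0},{"grip":1,"dx":0,"dy":0,"dz":-30,"ax":0,"ay":0,"az":0},{"grip":1,"dx":0,"dy":0,"dz":0,"ax":0,"ay":0,"az":-10.6},{"grip":1,"dx":0,"dy":0,"dz":0,"ax":0,"ay":0,"az":-10.6},{"grip":1,"dx":0,"dy":0,"dz":0,"ax":0,"ay":0,"az":-10.6},{"grip":1,"dx":0,"dy":0,"dz":0,"ax":0,"ay":0,"az":-10.6},{"grip":1,"dx":0,"dy":0,"dz":0,"ax":0,"ay":0,"az":-10.6},{"grip":1,"dx":0,"dy":0,"dz":0,"ax":0,"ay":0,"az":-10.6},{"grip":1,"dx":0,"dy":0,"dz":0,"ax":0,"ay":0,"az":-10.6},{"grip":1,"dx":0,"dy":0,"dz":0,"ax":0,"ay":0,"az":-10.6},{"grip":1,"dx":0,"dy":0,"dz":0,"ax":0,"ay":0,"az":-10.6}]' &&  python3 -m crank '[{"grip":1,"dx":0,"dy":0,"dz":0,"ax":0,"ay":0,"az":-10.6},{"grip":1,"dx":0,"dy":0,"dz":0,"ax":0,"ay":0,"az":-10.6},{"grip":1,"dx":0,"dy":0,"dz":0,"ax":0,"ay":0,"az":-10.6},{"grip":1,"dx":0,"dy":0,"dz":0,"ax":0,"ay":0,"az":-10.6},{"grip":1,"dx":0,"dy":0,"dz":0,"ax":0,"ay":0,"az":-10.6},{"grip":1,"dx":0,"dy":0,"dz":0,"ax":0,"ay":0,"az":-10.6},{"grip":1,"dx":0,"dy":0,"dz":0,"ax":0,"ay":0,"az":-10.6},{"grip":1,"dx":0,"dy":0,"dz":0,"ax":0,"ay":0,"az":-10.4},{"grip":1,"dx":0,"dy":0,"dz":0,"ax":0,"ay":0,"az":0}]'
python3 - <<'E'
from h import *
st();rel() 
cap('wrist','w12')
p,d=cap('top','t12');P=cloud('top',d);cv2.imwrite('pics/t12z.png',cv2.resize(cv2.cvtColor(p,4)[130:280,150:350],None,fx=4,fy=4))
print('peg',blob(P,(490,163),35,225,250))
E
```

```text
t: 17.25
position: [645.5, -81.8, 294.1]
orientation: [0.0, 0.403, 0.915, -0.0]
wrist_force: [-0.2, 0.2, 0.1]
gripper_width: -0.1
t: 18.38
position: [645.4, -81.9, 294.2]
orientation: [-0.0, -0.314, 0.949, -0.0]
wrist_force: [0.9, -0.0, -0.2]
gripper_width: -0.3
t 18.38 p [645.4 -81.9 294.2] -x at 36.6 tz [-0. -0. -1.] F [ 0.94 -0.01 -0.15] q [ 0.11  0.46  0.53  0.   -1.64  0.53] w -0.3
axis in tool [40.2 88.5] (want -26.5,-90); wheel by face 65.9
peg (None, 0)
```

View pics/w12.png

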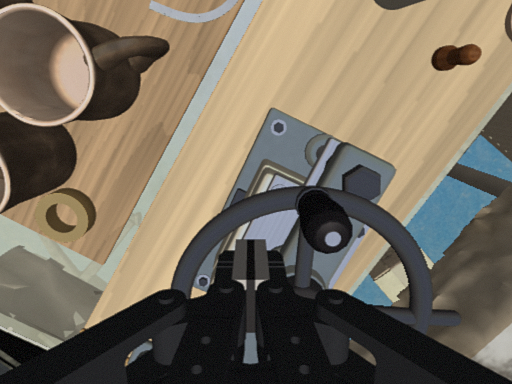

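View pics/t12z.png

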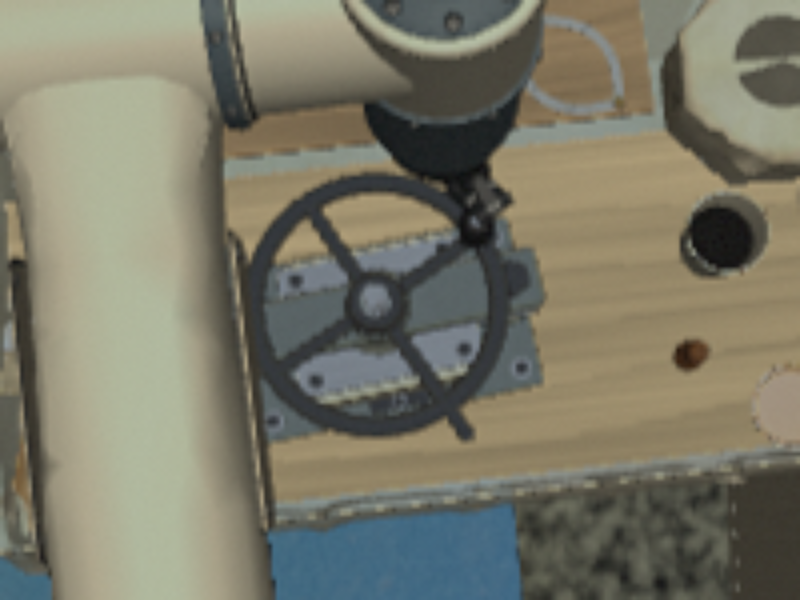

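```bash
python3 -m crank '[{"grip":1,"dx":0,"dy":0,"dz":25,"ax":0,"ay":0,"az":0},{"grip":1,"dx":0,"dy":-1,"dz":20,"ax":0,"ay":0,"az":0},{"grip":1,"dx":0,"dy":0,"dz":10,"ax":0,"ay":0,"az":0},{"grip":1,"dx":6,"dy":0,"dz":0,"ax":0,"ay":0,"az":0},{"grip":1,"dx":6,"dy":0,"dz":0,"ax":0,"ay":0,"az":0},{"grip":1,"dx":4.8,"dy":-1.1,"dz":0,"ax":0,"ay":0,"az":3},{"grip":1,"dx":7.9,"dy":-1.9,"dz":0,"ax":0,"ay":0,"az":5},{"grip":1,"dx":7.9,"dy":-1.9,"dz":0,"ax":0,"ay":0,"az":5},{"grip":1,"dx":7.9,"dy":-1.9,"dz":0,"ax":0,"ay":0,"az":5},{"grip":1,"dx":7.9,"dy":-1.9,"dz":0,"ax":0,"ay":0,"az":5},{"grip":1,"dx":7.9,"dy":-1.9,"dz":0,"ax":0,"ay":0,"az":5},{"grip":1,"dx":7.9,"dy":-1.9,"dz":0,"ax":0,"ay":0,"az":5}]'
python3 - <<'E'
from h import *
st();rel() 
cap('wrist','w13')
p,d=cap('top','t13');P=cloud('top',d);cv2.imwrite('pics/t13z.png',cv2.resize(cv2.cvtColor(p,4)[130:280,150:350],None,fx=4,fy=4))
E
```

```text
t: 19.98
position: [593.7, -121.2, 240.7]
orientation: [0.002, -0.029, 1.0, 0.0]
wrist_force: [3.1, 2.0, -1.1]
gripper_width: 0.1
t 19.98 p [ 593.7 -121.2  240.7] -x at 3.4 tz [ 0.004  0.001 -1.   ] F [ 3.13  2.01 -1.11] q [ 0.06  0.37  0.25 -0.   -1.45  0.  ] w 0.1
axis in tool [28.3 88.3] (want -26.5,-90); wheel by face 99.1
```

View pics/w13.png

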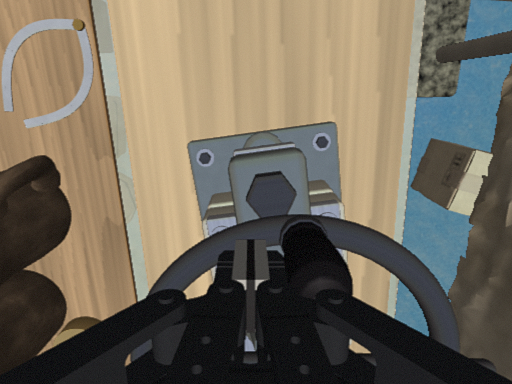

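View pics/t13z.png

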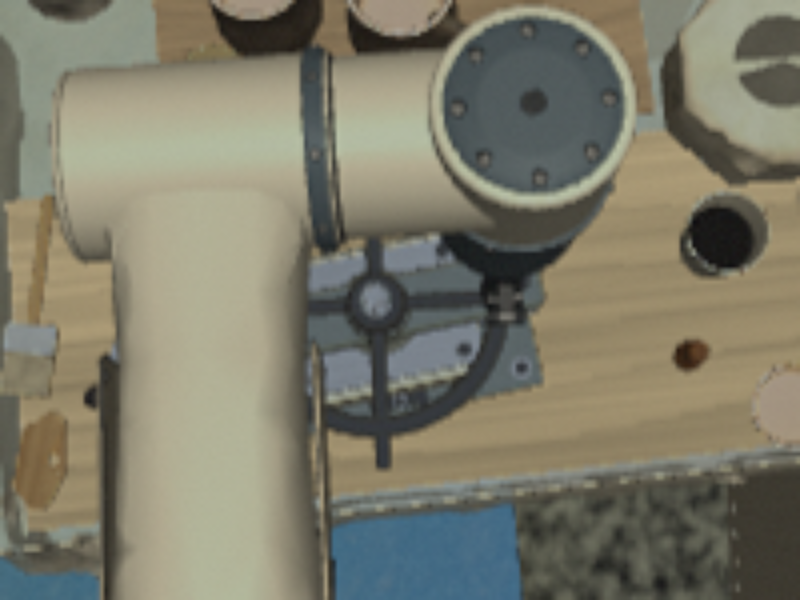

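```bash
python3 -m crank '[{"grip":1,"dx":7.9,"dy":-2.1,"dz":0,"ax":0,"ay":0,"az":5},{"grip":1,"dx":7.9,"dy":-2.1,"dz":0,"ax":0,"ay":0,"az":5},{"grip":1,"dx":7.9,"dy":-2.1,"dz":0,"ax":0,"ay":0,"az":5},{"grip":1,"dx":7.9,"dy":-2.1,"dz":0,"ax":0,"ay":0,"az":5},{"grip":1,"dx":7.9,"dy":-2.1,"dz":0,"ax":0,"ay":0,"az":5},{"grip":1,"dx":7.9,"dy":-2.1,"dz":0,"ax":0,"ay":0,"az":5},{"grip":1,"dx":7.9,"dy":-2.1,"dz":0,"ax":0,"ay":0,"az":5},{"grip":1,"dx":7.9,"dy":-2,"dz":0,"ax":0,"ay":0,"az":5},{"grip":1,"dx":7.9,"dy":-2,"dz":0,"ax":0,"ay":0,"az":5},{"grip":1,"dx":7.9,"dy":-2,"dz":0,"ax":0,"ay":0,"az":5},{"grip":1,"dx":7.9,"dy":-2,"dz":0,"ax":0,"ay":0,"az":5},{"grip":1,"dx":0,"dy":0,"dz":0,"ax":0,"ay":0,"az":0}]'
python3 - <<'E'
from h import *
st();rel() 
cap('wrist','w14')
p,d=cap('top','t14');P=cloud('top',d);cv2.imwrite('pics/t14z.png',cv2.resize(cv2.cvtColor(p,4)[130:280,150:350],None,fx=4,fy=4))
E
```

```text
t: 21.58
position: [507.2, -111.2, 240.2]
orientation: [0.001, 0.433, 0.901, 0.0]
wrist_force: [-0.2, -0.2, -0.7]
gripper_width: 0.3
t 21.57 p [ 507.2 -111.2  240.2] -x at -51.3 tz [ 0.001 -0.    -1.   ] F [-0.19 -0.25 -0.68] q [ 0.09  0.19  0.02  0.   -1.39 -0.98] w 0.3
axis in tool [26.4 89.2] (want -26.5,-90); wheel by face 153.8
```

View pics/w14.png

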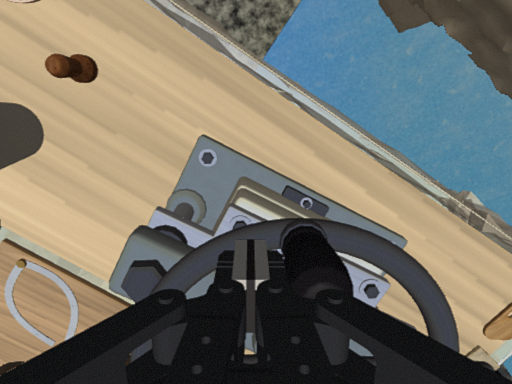

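View pics/t14z.png

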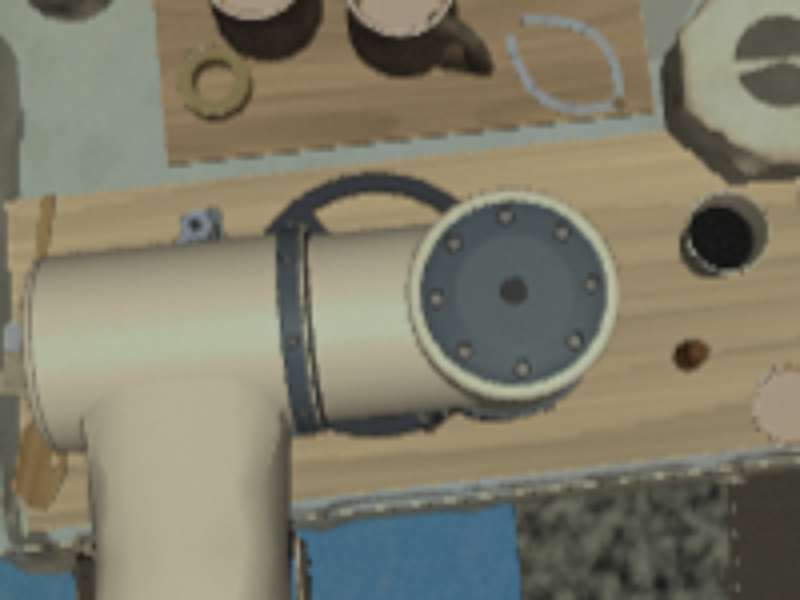

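```bash
python3 -m crank '[{"grip":1,"dx":4.8,"dy":-1.1,"dz":0,"ax":0,"ay":0,"az":3},{"grip":1,"dx":4.8,"dy":-1.1,"dz":0,"ax":0,"ay":0,"az":3},{"grip":1,"dx":4.8,"dy":-1.1,"dz":0,"ax":0,"ay":0,"az":3},{"grip":1,"dx":4.8,"dy":-1.1,"dz":0,"ax":0,"ay":0,"az":3},{"grip":1,"dx":4.8,"dy":-1.1,"dz":0,"ax":0,"ay":0,"az":3},{"grip":1,"dx":4.8,"dy":-1.1,"dz":0,"ax":0,"ay":0,"az":3},{"grip":1,"dx":4.8,"dy":-1.1,"dz":0,"ax":0,"ay":0,"az":3},{"grip":1,"dx":0,"dy":0,"dz":0,"ax":0,"ay":0,"az":0}]'
python3 - <<'E'
from h import *
st();rel() 
cap('wrist','w15')
for n in('top','side'):
    p,d=cap(n,n+'15');P=cloud(n,d);print(n,blob(P,(474,-58),28,250,275),blob(P,(474,-58),28,215,275))
    z0=(130,280,150,350) if n=='top' else (90,240,120,320)
    cv2.imwrite('pics/%s15z.png'%n,cv2.resize(cv2.cvtColor(p,4)[z0[0]:z0[1],z0[2]:z0[3]],None,fx=4,fy=4))
E
```

```text
t: 22.68
position: [483.9, -86.3, 239.4]
orientation: [-0.0, 0.59, 0.807, -0.0]
wrist_force: [-0.2, -1.5, -0.8]
gripper_width: -0.2
t 22.68 p [483.9 -86.3 239.4] -x at -72.3 tz [-0.001 -0.001 -1.   ] F [-0.16 -1.46 -0.82] q [ 0.14  0.14 -0.05  0.   -1.38 -1.41] w -0.2
axis in tool [25.9 88.4] (want -26.5,-90); wheel by face 174.8
top (None, 0) (None, 0)
side (array([468.4, -70.9, 262.4]), 88) (array([468.3, -71. , 244.8]), 212)
```

View pics/w15.png

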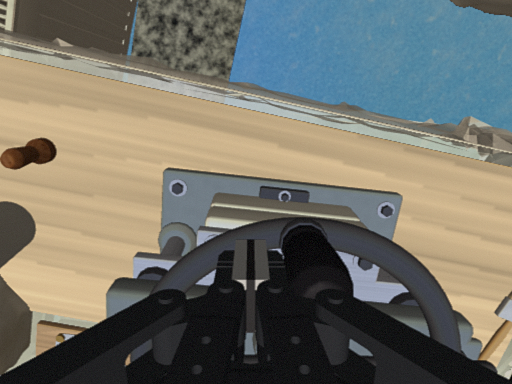

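View pics/side15z.png

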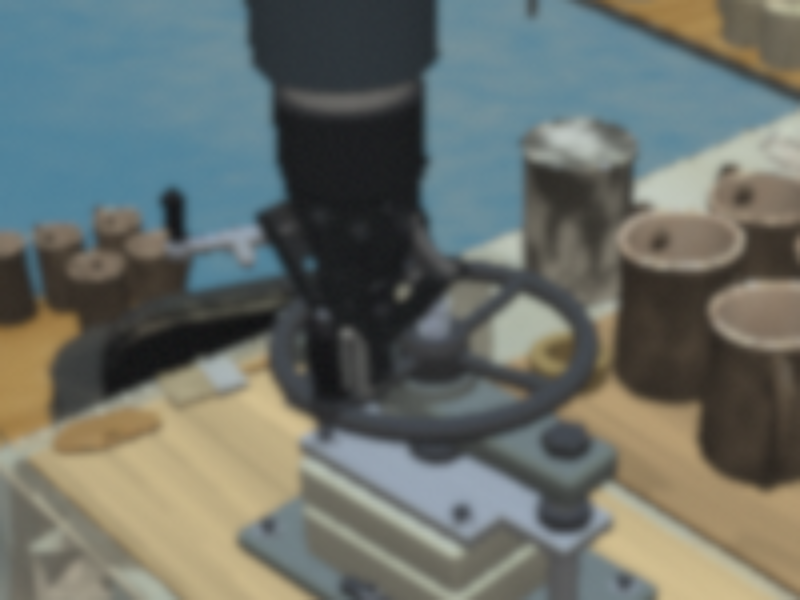

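View pics/top15z.png

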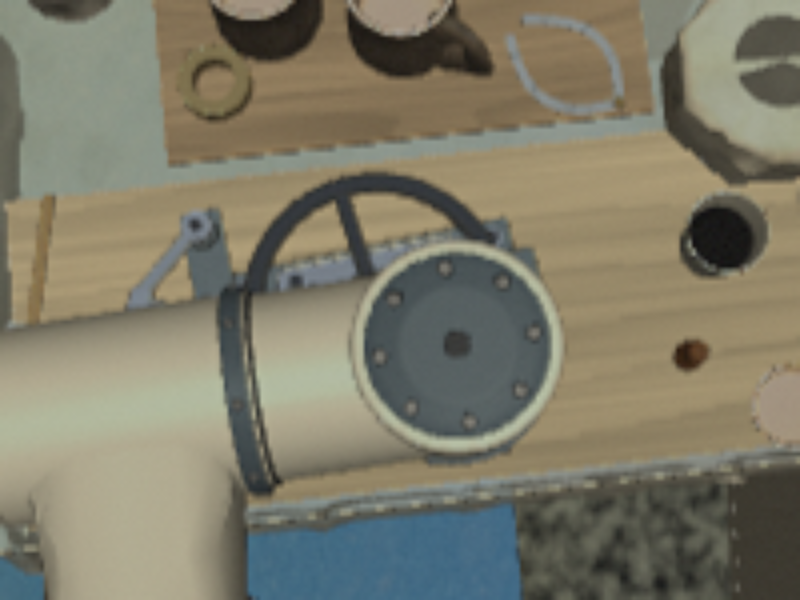

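```bash
python3 -m crank '[{"grip":1,"dx":3.2,"dy":-0.7,"dz":0,"ax":0,"ay":0,"az":2},{"grip":1,"dx":3.2,"dy":-0.7,"dz":0,"ax":0,"ay":0,"az":2},{"grip":1,"dx":0,"dy":0,"dz":0,"ax":0,"ay":0,"az":0},{"grip":1,"dx":-10,"dy":0,"dz":0,"ax":0,"ay":0,"az":0},{"grip":1,"dx":-4,"dy":0,"dz":-30,"ax":0,"ay":0,"az":0},{"grip":1,"dx":-5,"dy":0,"dz":-40,"ax":0,"ay":0,"az":0},{"grip":1,"dx":-30,"dy":-40,"dz":0,"ax":0,"ay":0,"az":0},{"grip":1,"dx":-30,"dy":-40,"dz":0,"ax":0,"ay":0,"az":0},{"grip":1,"dx":-30,"dy":-40,"dz":0,"ax":0,"ay":0,"az":0},{"grip":1,"dx":0,"dy":0,"dz":0,"ax":0,"ay":0,"az":0}]'
python3 - <<'E'
from h import *
st();rel()
cap('wrist','w16')
for n in('top','side'):
    p,d=cap(n,n+'16');P=cloud(n,d);np.save(n+'P16.npy',P);print(n,blob(P,(474,-54),28,250,275),blob(P,(474,-54),28,215,275),'peg',blob(P,(491,164),20,225,250))
    z0=(130,280,150,350) if n=='top' else (90,240,120,320)
    cv2.imwrite('pics/%s16z.png'%n,cv2.resize(cv2.cvtColor(p,4)[z0[0]:z0[1],z0[2]:z0[3]],None,fx=4,fy=4))
E
```

```text
t: 24.08
position: [388.5, -216.3, 309.8]
orientation: [0.001, 0.62, 0.785, 0.0]
wrist_force: [0.1, -0.3, -0.8]
gripper_width: -0.1
t 24.07 p [ 388.5 -216.3  309.8] -x at -76.6 tz [ 0.002 -0.    -1.   ] F [ 0.1  -0.26 -0.78] q [-0.15  0.03  0.   -0.   -1.54 -1.18] w -0.1
axis in tool [136.8 209.1] (want -26.5,-90); wheel by face 179.1
top (array([485.4, -59.5, 254.2]), 1) (array([485.4, -59.5, 254.2]), 1) peg (array([491.4, 164. , 234. ]), 32)
side (None, 0) (None, 0) peg (array([490.6, 161.9, 232.5]), 41)
```

View pics/top16z.png

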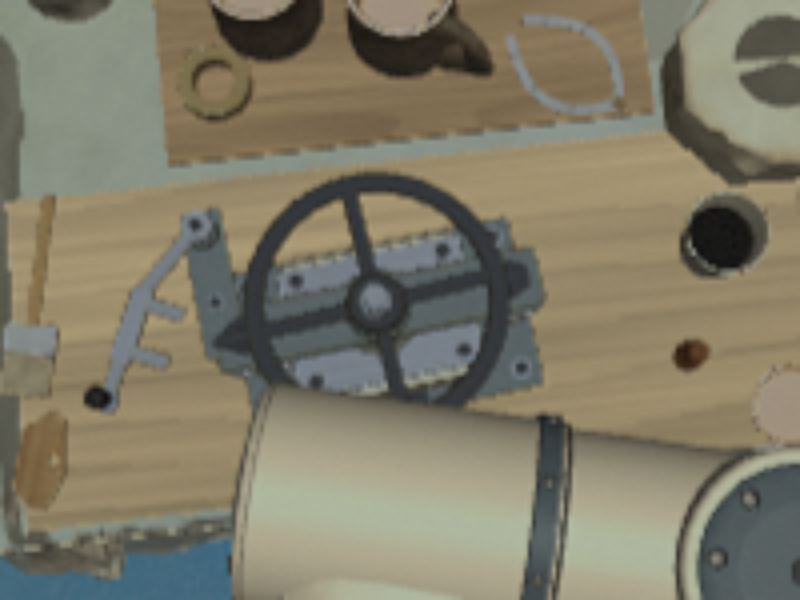

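View pics/side16z.png

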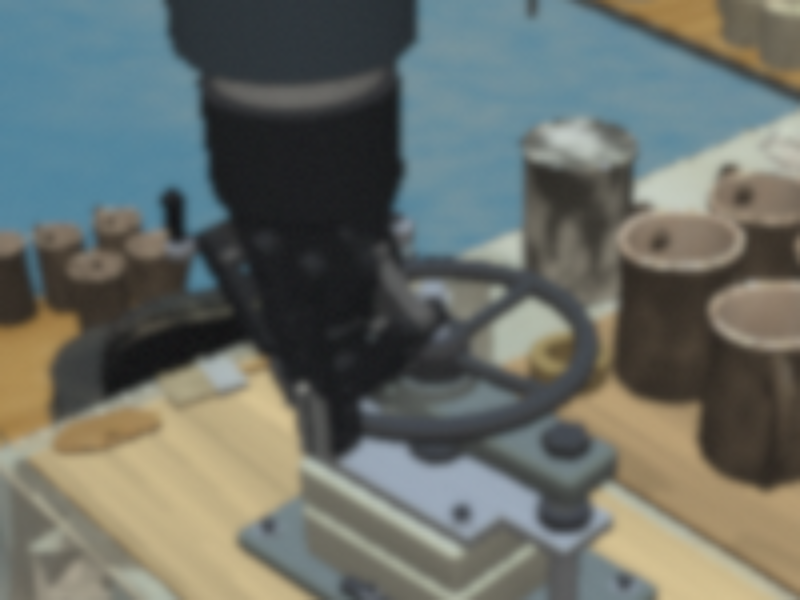

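```bash
cat >> h.py <<'E'
def spokes(P,lo=28,hi=82):
    v=P[...,:2]-C; r=np.hypot(v[...,0],v[...,1]); z=P[...,2]; w=(z>188)&(z<212)&(r>lo)&(r<hi); a=np.degrees(np.arctan2(v[...,1],v[...,0]))[w]; a=a%360; rr=r[w]; out=[]
    for k in range(4):
        c=(13+90*k)%360
        dd=(a-c+180)%360-180; m=np.abs(dd)<14
        if m.sum()>15:
            m2=np.abs(dd-np.median(dd[m]))<12
            out.append((c,round(float(np.average(dd[m2],weights=rr[m2])),2),int(m2.sum())))
    return out
E
python3 - <<'E'
from h import *
print('t0',spokes(np.load('topP.npy'))); print('t16',spokes(np.load('topP16.npy'))); print('s0',spokes(np.load('sideP.npy'))); print('s16',spokes(np.load('sideP16.npy')))
P=cloud('top',robot.capture('top')[1]); print(spokes(P),robot.observe()['t'])
# lug
for f in('topP.npy','topP16.npy'):
    P=np.load(f);v=P[...,:2]-C;r=np.hypot(v[...,0],v[...,1]);a=np.degrees(np.arctan2(v[...,1],v[...,0]));w=(P[...,2]>188)&(P[...,2]<212)&(r>104)&(r<126)&(abs(a-100)<25)
    print(f,w.sum(),np.median(a[w]),np.mean(a[w]))
E
```

```text
t0 [(13, -0.86, 74), (103, -1.37, 76), (193, -0.65, 62), (283, -0.12, 75)]
t16 [(13, 0.4, 72), (103, -0.28, 75), (193, 0.79, 61), (283, 1.07, 74)]
s0 [(13, -3.95, 86), (103, 1.86, 87), (193, 3.09, 89), (283, -3.51, 93)]
s16 [(13, -3.2, 86), (193, 7.33, 18), (283, -2.5, 96)]
[(13, 0.3, 73), (103, -0.32, 75), (193, 0.8, 61), (283, 0.97, 74)] 24.275
topP.npy 71 102.17220986405059 101.42886221010862
topP16.npy 25 103.3390133950423 103.03942166160357
```

Run:
```python
from h import *
P=np.load('topP.npy'); z=P[...,2]
v=P[...,:2]-C; r=np.hypot(v[...,0],v[...,1]); a=np.degrees(np.arctan2(v[...,1],v[...,0]))
img=cv2.imread('pics/top0.png').astype(int)
# bright prongs region
b=img.sum(2)
w=(z>190)&(z<212)&(r>106)&(r<132)&(abs(a-100)<30)
for i in np.argwhere(w):
    y,x=i; print((x,y),round(r[y,x]),round(a[y,x],1),b[y,x],round(z[y,x]),end='; ')
print('pivot',blob(P,(618,100),25,200,230),blob(P,(618,100),16,207,230))
q=cv2.imread('pics/top0.png')[190:245,185:225]; cv2.imwrite('pics/fork0.png',cv2.resize(q,None,fx=10,fy=10,interpolation=0))
```

```text
(np.int64(204), np.int64(206)) 118 89.1 320 202; (np.int64(205), np.int64(206)) 115 89.3 380 205; (np.int64(206), np.int64(206)) 112 89.0 334 201; (np.int64(200), np.int64(207)) 129 90.7 361 206; (np.int64(201), np.int64(207)) 127 90.6 397 204; (np.int64(202), np.int64(207)) 124 90.5 399 202; (np.int64(203), np.int64(207)) 121 90.6 399 203; (np.int64(204), np.int64(207)) 118 90.6 399 202; (np.int64(205), np.int64(207)) 115 90.8 405 206; (np.int64(206), np.int64(207)) 112 90.8 392 205; (np.int64(207), np.int64(207)) 109 90.8 302 204; (np.int64(200), np.int64(208)) 129 92.1 397 208; (np.int64(201), np.int64(208)) 127 91.9 398 204; (np.int64(202), np.int64(208)) 123 92.2 398 207; (np.int64(203), np.int64(208)) 121 92.1 402 205; (np.int64(204), np.int64(208)) 117 92.4 394 208; (np.int64(205), np.int64(208)) 114 92.6 390 209; (np.int64(206), np.int64(208)) 112 92.2 366 203; (np.int64(207), np.int64(208)) 109 92.6 284 206; (np.int64(200), np.int64(209)) 130 93.0 390 202; (np.int64(201), np.int64(209)) 127 93.4 380 207; (np.int64(202), np.int64(209)) 124 93.5 373 205; (np.int64(203), np.int
[... 2391 characters left out ...]
221)) 131 109.3 395 205; (np.int64(203), np.int64(221)) 128 109.8 393 206; (np.int64(204), np.int64(221)) 125 110.3 384 207; (np.int64(205), np.int64(221)) 122 110.7 384 205; (np.int64(206), np.int64(221)) 120 111.2 342 204; (np.int64(207), np.int64(221)) 117 111.4 337 200; (np.int64(208), np.int64(221)) 114 112.2 322 203; (np.int64(209), np.int64(221)) 112 112.3 267 196; (np.int64(202), np.int64(222)) 132 110.3 347 201; (np.int64(203), np.int64(222)) 129 110.9 345 205; (np.int64(204), np.int64(222)) 126 111.5 357 206; (np.int64(205), np.int64(222)) 124 111.4 330 196; (np.int64(206), np.int64(222)) 121 112.3 228 201; pivot (array([613.2,  98.7, 207.5]), 67) (array([617.1,  98. , 211.6]), 20)
```

View pics/fork0.png

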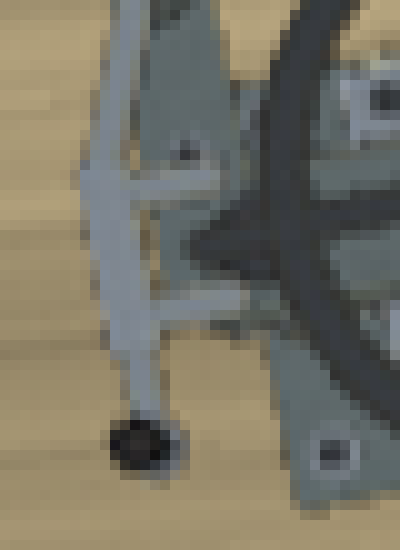

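```bash
python3 -m crank '[{"grip":1,"dx":30,"dy":40,"dz":0,"ax":0,"ay":0,"az":0},{"grip":1,"dx":30,"dy":40,"dz":0,"ax":0,"ay":0,"az":0},{"grip":1,"dx":30,"dy":40,"dz":0,"ax":0,"ay":0,"az":0},{"grip":1,"dx":0,"dy":0,"dz":0,"ax":0,"ay":0,"az":0},{"grip":1,"dx":3,"dy":0,"dz":40,"ax":0,"ay":0,"az":0},{"grip":1,"dx":3,"dy":0,"dz":30,"ax":0,"ay":0,"az":0},{"grip":1,"dx":7,"dy":0,"dz":0,"ax":0,"ay":0,"az":0},{"grip":1,"dx":4,"dy":0,"dz":0,"ax":0,"ay":0,"az":0},{"grip":1,"dx":0,"dy":0,"dz":0,"ax":0,"ay":0,"az":0}]'
python3 - <<'E'
from h import *
st();rel()
E
```

```text
t: 25.4
position: [482.2, -81.7, 240.9]
orientation: [0.001, 0.618, 0.786, 0.001]
wrist_force: [0.3, -0.4, 1.4]
gripper_width: 0.3
t 25.4 p [482.2 -81.7 240.9] -x at -76.4 tz [ 0.003  0.    -1.   ] F [ 0.35 -0.43  1.44] q [ 0.15  0.13 -0.06  0.   -1.38 -1.49] w 0.3
axis in tool [27.3 86.9] (want -26.5,-90); wheel by face 178.9
```

```bash
python3 -m crank '[{"grip":1,"dx":1.6,"dy":-1.5,"dz":0,"ax":0,"ay":0,"az":0},{"grip":1,"dx":1.6,"dy":-0.3,"dz":0,"ax":0,"ay":0,"az":0.8},{"grip":1,"dx":1.4,"dy":-0.3,"dz":0,"ax":0,"ay":0,"az":0.8},{"grip":1,"dx":0,"dy":0,"dz":0,"ax":0,"ay":0,"az":0}]'
python3 - <<'E'
from h import *
st();rel()
P=cloud('top',robot.capture('top')[1]); print('t0',spokes(np.load('topP.npy')));print(spokes(P))
P=cloud('side',robot.capture('side')[1]); print('s0',spokes(np.load('sideP.npy')));print(spokes(P))
E
```

```text
t: 25.9
position: [478.4, -78.3, 239.7]
orientation: [0.0, 0.63, 0.777, 0.0]
wrist_force: [0.2, -2.1, 0.7]
gripper_width: -0.2
t 25.9 p [478.4 -78.3 239.7] -x at -78.1 tz [ 0.001 -0.    -1.   ] F [ 0.22 -2.09  0.72] q [ 0.16  0.13 -0.07  0.   -1.38 -1.53] w -0.2
axis in tool [25.6 89.1] (want -26.5,-90); wheel by face 180.6
t0 [(13, -0.86, 74), (103, -1.37, 76), (193, -0.65, 62), (283, -0.12, 75)]
[(13, -1.52, 75)]
s0 [(13, -3.95, 86), (103, 1.86, 87), (193, 3.09, 89), (283, -3.51, 93)]
[(13, -4.69, 87), (193, 3.84, 68), (283, -3.88, 97)]
```

```bash
python3 -m crank '[{"grip":1,"dx":-10,"dy":0,"dz":0,"ax":0,"ay":0,"az":0},{"grip":1,"dx":-2,"dy":0,"dz":-34,"ax":0,"ay":0,"az":0},{"grip":1,"dx":0,"dy":0,"dz":-38,"ax":0,"ay":0,"az":0},{"grip":1,"dx":39.2,"dy":12.2,"dz":0,"ax":0,"ay":0,"az":7.8},{"grip":1,"dx":40.5,"dy":6.7,"dz":0,"ax":0,"ay":0,"az":7.8},{"grip":1,"dx":41.1,"dy":1.2,"dz":0,"ax":0,"ay":0,"az":7.8},{"grip":1,"dx":40.8,"dy":-4.4,"dz":0,"ax":0,"ay":0,"az":7.8},{"grip":1,"dx":39.9,"dy":-9.9,"dz":0,"ax":0,"ay":0,"az":7.8},{"grip":1,"dx":38,"dy":-15,"dz":0,"ax":0,"ay":0,"az":0},{"grip":1,"dx":38,"dy":-15,"dz":0,"ax":0,"ay":0,"az":0},{"grip":1,"dx":0,"dy":0,"dz":0,"ax":0,"ay":0,"az":0}]'
python3 - <<'E'
from h import *
st();go((507.7,196,231),243)
for n in('top','side'):
    p,d=cap(n,n+'17');P=cloud(n,d);print(n,'peg',blob(P,(491,164),20,225,250),spokes(P))
E
```

```text
t: 27.38
position: [507.5, 198.2, 309.6]
orientation: [-0.001, 0.852, 0.523, -0.001]
wrist_force: [0.2, -0.3, 0.6]
gripper_width: 0.0
t 27.38 p [507.5 198.2 309.6] -x at -116.9 tz [-0.003 -0.001 -1.   ] F [ 0.25 -0.26  0.59] q [ 0.66  0.24  0.25 -0.   -1.58 -2.7 ] w 0.0
tool delta [-1.7  1.4 78.6]
az 0.1
top peg (array([491.3, 163.9, 235.5]), 30) [(13, -1.51, 74), (103, -1.75, 75), (193, -1.19, 64), (283, -0.69, 73)]
side peg (array([490.9, 161.4, 232.2]), 39) [(13, -4.6, 89), (103, 1.36, 90), (193, 2.66, 90), (283, -3.88, 97)]
```

View pics/top17.png

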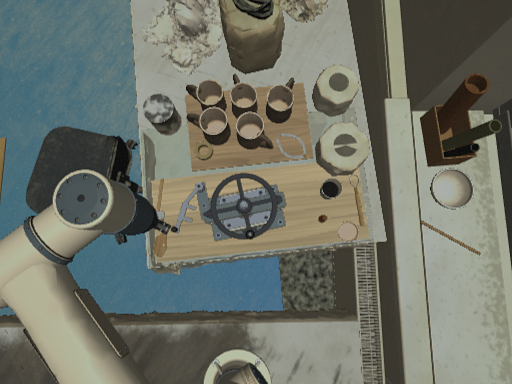

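```bash
python3 -m crank '[{"grip":1,"dx":0,"dy":0,"dz":30,"ax":0,"ay":0,"az":0},{"grip":1,"dx":0,"dy":0,"dz":28,"ax":0,"ay":0,"az":0},{"grip":1,"dx":0,"dy":0,"dz":20,"ax":0,"ay":0,"az":0},{"grip":1,"dx":0,"dy":0,"dz":0,"ax":0,"ay":0,"az":0}]'
python3 - <<'E'
from h import *
st();go((507.7,196,231),243)
cap('wrist','w18')
p,R=tool(); print('peg in tool',(R[:2,:2].T@(np.array([491.3,163.5])-p[:2])).round(1),'pivot',(R[:2,:2].T@(np.array([618,99])-p[:2])).round(1))
E
```

```text
t: 27.98
position: [506.9, 194.5, 232.0]
orientation: [-0.0, 0.853, 0.522, -0.002]
wrist_force: [-0.4, -0.1, -0.4]
gripper_width: -0.0
t 27.98 p [506.9 194.5 232. ] -x at -117.1 tz [-0.003 -0.002 -1.   ] F [-0.42 -0.09 -0.44] q [ 0.65  0.25  0.06 -0.   -1.39 -2.7 ] w -0.0
tool delta [1.7 0.  1. ]
az -0.1
peg in tool [-35.5  -0.2] pivot [-35.1 142. ]
```

View pics/w18.png

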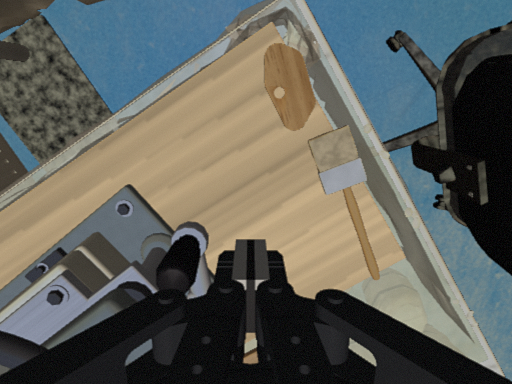

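```bash
python3 -m crank '[{"grip":1,"dx":-7,"dy":0,"dz":0,"ax":0,"ay":0,"az":0},{"grip":1,"dx":-6,"dy":0,"dz":0,"ax":0,"ay":0,"az":0},{"grip":1,"dx":-6.3,"dy":-0.8,"dz":0,"ax":0,"ay":0,"az":-2.5},{"grip":1,"dx":-6.3,"dy":-0.8,"dz":0,"ax":0,"ay":0,"az":-2.5},{"grip":1,"dx":-6.3,"dy":-0.8,"dz":0,"ax":0,"ay":0,"az":-2.5},{"grip":1,"dx":-6.3,"dy":-0.8,"dz":0,"ax":0,"ay":0,"az":-2.5},{"grip":1,"dx":-6.3,"dy":-0.8,"dz":0,"ax":0,"ay":0,"az":-2.5},{"grip":1,"dx":-6.3,"dy":-0.8,"dz":0,"ax":0,"ay":0,"az":-2.5},{"grip":1,"dx":-6.3,"dy":-0.8,"dz":0,"ax":0,"ay":0,"az":-2.5},{"grip":1,"dx":-6.3,"dy":-0.8,"dz":0,"ax":0,"ay":0,"az":-2.5},{"grip":1,"dx":0,"dy":0,"dz":0,"ax":0,"ay":0,"az":0}]'
python3 - <<'E'
from h import *
st()
cap('wrist','w19')
p,R=tool(); print('pegshut in tool',(R[:2,:2].T@(np.array([475.8,92.8])-p[:2])).round(1),'pivot',(R[:2,:2].T@(np.array([618,99])-p[:2])).round(1))
for n in('top',):
    p,d=cap(n,n+'19');P=cloud(n,d);print(n,'peg',blob(P,(480,120),35,225,250),spokes(P))
    cv2.imwrite('pics/%s19z.png'%n,cv2.resize(cv2.cvtColor(p,4)[130:280,150:350],None,fx=4,fy=4))
E
```

```text
t: 29.4
position: [479.9, 138.4, 234.0]
orientation: [0.0, 0.75, 0.662, 0.001]
wrist_force: [0.5, -0.4, 0.3]
gripper_width: -0.2
t 29.4 p [479.9 138.4 234. ] -x at -97.1 tz [ 0.001  0.001 -1.   ] F [ 0.54 -0.38  0.29] q [ 0.6   0.16 -0.04  0.   -1.37 -2.29] w -0.2
pegshut in tool [-46.    1.6] pivot [-22.2 141.9]
top peg (None, 0) [(13, -1.45, 73), (103, -1.68, 74), (193, -1.21, 63), (283, -0.72, 74)]
```

View pics/w19.png

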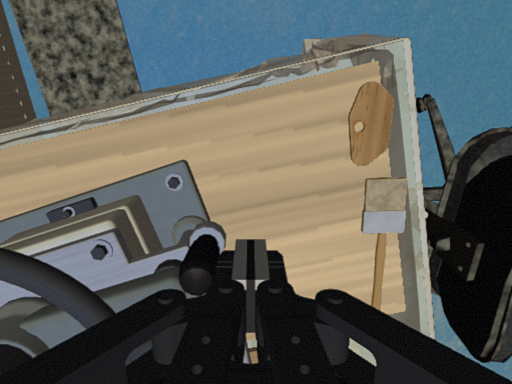

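View pics/top19z.png

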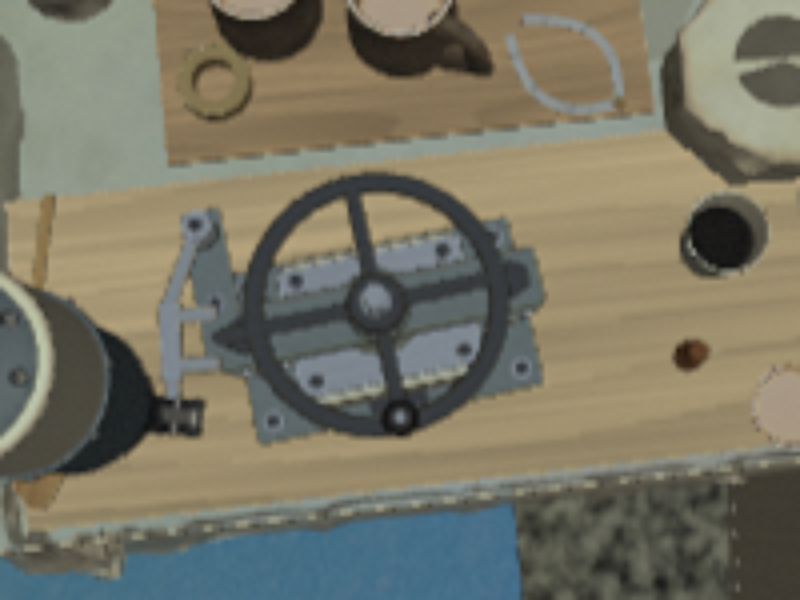

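```bash
python3 -m crank '[{"grip":1,"dx":-3.2,"dy":-0.1,"dz":0.5,"ax":0,"ay":0,"az":-1.25},{"grip":1,"dx":-3.2,"dy":-0.1,"dz":0.5,"ax":0,"ay":0,"az":-1.25},{"grip":1,"dx":-3.2,"dy":-0.1,"dz":0.5,"ax":0,"ay":0,"az":-1.25},{"grip":1,"dx":-3.2,"dy":-0.1,"dz":0.5,"ax":0,"ay":0,"az":-1.25},{"grip":1,"dx":-3.2,"dy":-0.1,"dz":0,"ax":0,"ay":0,"az":-1.25},{"grip":1,"dx":-3.2,"dy":-0.1,"dz":0,"ax":0,"ay":0,"az":-1.25},{"grip":1,"dx":-3.2,"dy":-0.1,"dz":0,"ax":0,"ay":0,"az":-1.25},{"grip":1,"dx":0,"dy":0,"dz":0,"ax":0,"ay":0,"az":0}]'
python3 - <<'E'
from h import *
st()
p,R=tool(); print('pegshut in tool',(R[:2,:2].T@(np.array([475.8,92.8])-p[:2])).round(1),'pivot',(R[:2,:2].T@(np.array([618,99])-p[:2])).round(1))
P=cloud('top',robot.capture('top')[1]);print(spokes(P))
E
```

```text
t: 30.5
position: [477.8, 117.1, 231.2]
orientation: [-0.001, 0.696, 0.718, 0.0]
wrist_force: [-2.0, 3.2, -1.0]
gripper_width: -0.0
t 30.5 p [477.8 117.1 231.2] -x at -88.3 tz [-0.     0.001 -1.   ] F [-2.02  3.21 -0.96] q [ 0.56  0.14 -0.07 -0.   -1.36 -2.1 ] w -0.0
pegshut in tool [-24.2  -2.7] pivot [-22.2 139.6]
[(13, -1.47, 74), (103, -1.81, 75), (193, -1.2, 63), (283, -0.75, 73)]
```

```bash
python3 -m crank '[{"grip":1,"dx":-1,"dy":-1,"dz":0,"ax":0,"ay":0,"az":-0.4},{"grip":1,"dx":0,"dy":0,"dz":0,"ax":0,"ay":0,"az":0}]'
python3 - <<'E'
from h import *
st()
p,R=tool(); print('pegshut in tool',(R[:2,:2].T@(np.array([475.8,92.8])-p[:2])).round(1))
p,d=cap('top','top20');P=cloud('top',d);print(spokes(P))
cv2.imwrite('pics/fork20.png',cv2.resize(cv2.cvtColor(p,4)[190:245,185:225],None,fx=10,fy=10,interpolation=0))
p,d=cap('side','side20');cv2.imwrite('pics/side20z.png',cv2.resize(cv2.cvtColor(p,4)[110:240,140:300],None,fx=4.5,fy=4.5))
E
```

```text
t: 30.8
position: [477.6, 116.9, 231.3]
orientation: [-0.0, 0.694, 0.72, 0.002]
wrist_force: [1.0, 6.2, -1.1]
gripper_width: 0.1
t 30.8 p [477.6 116.9 231.3] -x at -87.9 tz [ 0.002  0.003 -1.   ] F [ 0.97  6.24 -1.07] q [ 0.56  0.14 -0.07 -0.   -1.36 -2.09] w 0.1
pegshut in tool [-24.   -2.7]
[(13, -1.48, 73), (103, -1.76, 74), (193, -1.2, 63), (283, -0.69, 73)]
```

View pics/fork20.png

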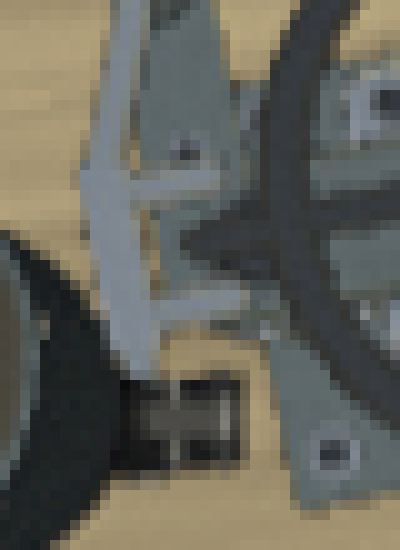

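View pics/side20z.png

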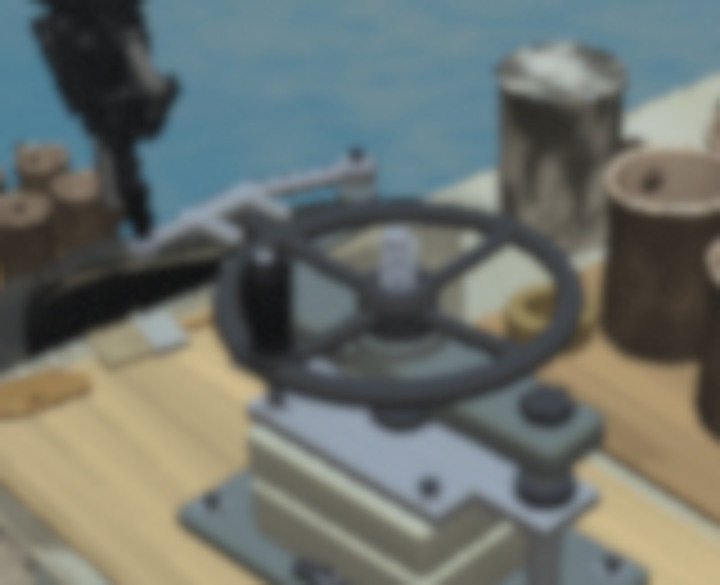

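```bash
python3 -m crank '[{"grip":1,"dx":6,"dy":0,"dz":0,"ax":0,"ay":0,"az":0},{"grip":1,"dx":20,"dy":0,"dz":0,"ax":0,"ay":0,"az":0},{"grip":1,"dx":20,"dy":0,"dz":-30,"ax":0,"ay":0,"az":0},{"grip":1,"dx":30,"dy":0,"dz":-45,"ax":0,"ay":0,"az":0},{"grip":1,"dx":45,"dy":0,"dz":0,"ax":0,"ay":0,"az":0},{"grip":1,"dx":45,"dy":0,"dz":0,"ax":0,"ay":0,"az":0},{"grip":1,"dx":0,"dy":0,"dz":0,"ax":0,"ay":0,"az":0}]'
python3 - <<'E'
from h import *
st()
for n in('top','side'):
    p,d=cap(n,n+'21');P=cloud(n,d);P0=np.load(n+'P.npy');print(n,[('peg',blob(A,(476,93),20,225,250)) for A in(P0,P)],[('handle',blob(A,(474,-54),25,250,275)) for A in (P0,P)],spokes(P0),spokes(P))
    for l,z in(('beaker',78),('stamp',60),('dish',24)):
        r=robot.look_for(n,l); print(l,[(np.round(x['extent']).tolist(),round(x['conf'],2)) for x in r[:2]])
    a=cv2.imread('pics/%s0.png'%n); b=cv2.cvtColor(p,4)
    # beaker/stamp/dish region diff
    sl=(slice(170,250),slice(300,370)) if n=='top' else (slice(245,360),slice(275,360))
    print('bystander diff max/mean',cv2.absdiff(a[sl],b[sl]).max(),cv2.absdiff(a[sl],b[sl]).mean())
    z0=(150,260,180,300) if n=='top' else (120,240,150,290)
    A=cv2.resize(a[z0[0]:z0[1],z0[2]:z0[3]],None,fx=2.8,fy=4);B=cv2.resize(b[z0[0]:z0[1],z0[2]:z0[3]],None,fx=2.8,fy=4);cv2.imwrite('pics/%s21z.png'%n,np.hstack([A,B]))
E
```

```text
t: 31.78
position: [470.1, 284.3, 305.0]
orientation: [0.0, 0.693, 0.721, -0.001]
wrist_force: [-1.2, -0.6, -0.1]
gripper_width: -0.0
t 31.77 p [470.1 284.3 305. ] -x at -87.7 tz [-0.002 -0.002 -1.   ] F [-1.22 -0.59 -0.12] q [ 0.83  0.25  0.25  0.   -1.57 -2.36] w -0.0
top [('peg', (array([476. ,  93. , 235.7]), 30)), ('peg', (array([476.1,  93.2, 237.3]), 29))] [('handle', (array([474.1, -53.8, 259.8]), 66)), ('handle', (array([474.2, -53.8, 258.6]), 67))] [(13, -0.86, 74), (103, -1.37, 76), (193, -0.65, 62), (283, -0.12, 75)] [(13, -1.44, 73), (103, -1.67, 74), (193, -1.21, 63), (283, -0.72, 74)]
beaker [([320.0, 181.0, 346.0, 201.0], 0.57)]
stamp [([318.0, 212.0, 328.0, 225.0], 0.37)]
dish [([341.0, 224.0, 357.0, 241.0], 0.65)]
bystander diff max/mean 11 1.525952380952381
side [('peg', (array([474.8,  91.5, 232.2]), 44)), ('peg', (array([473.9,  92. , 232. ]), 43))] [('handle', (array([470.7, -57.2, 255.5]), 74)), ('handle', (array([470.8, -56.2, 256.2]), 76))] [(13, -3.95, 86), (103, 1.86, 87), (193, 3.09, 89), (283, -3.51, 93)] [(13, -4.88, 87), (103, 1.4, 84), (193, 2.69, 91), (283, -4.02, 97)]
beaker [([318.0, 255.0, 347.0, 299.0], 0.82)]
stamp [([278.0, 284.0, 293.0, 307.0], 0.49), ([167.0, 141.0, 224.0, 167.0], 0.35)]
dish [([283.0, 320.0, 316.0, 352.0], 0.74)]
bystander diff max/mean 5 1.2383290707587382
```

View pics/top21z.png

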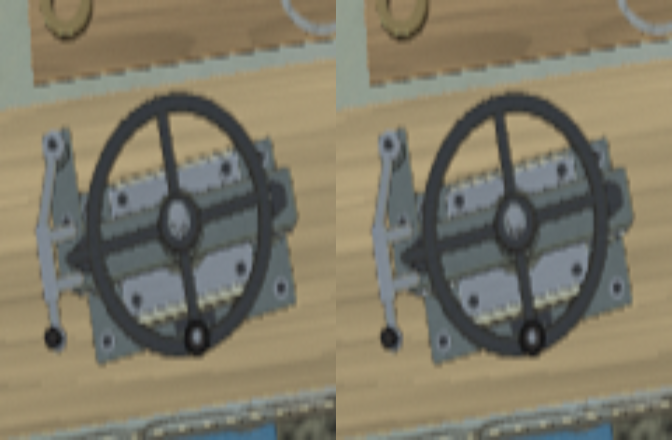

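View pics/side21z.png

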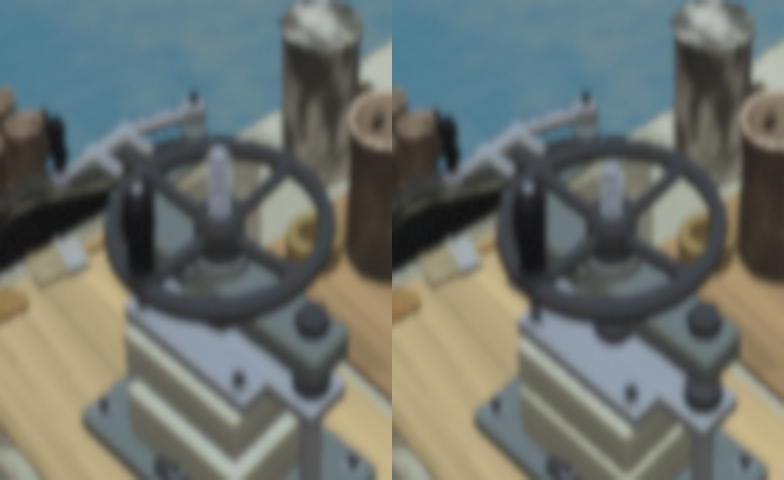

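```bash
python3 -c "
from workcell import robot
print(robot.close_job())"
```

```text
the job is handed in; nothing more can be done
None
```

The press is closed and latched, and I handed the job in at about 32 s of the 72 s allowed. All pushing was done with the closed fingertips, and nothing was gripped.

- **Opening the latch:** I pushed the peg outward to about 0.5 rad, well clear of the lug.
- **Turning the wheel:** I pushed the handle clockwise round one full turn. I set the fingers down again once, at about 246°. After stopping about 1.2° short, I gave the handle one small extra nudge.
- **Closing the latch:** I pushed the peg back until it met a firm stop. The force rose from 3 to 6 N with no further movement.

**Last checks, with the arm clear of the press:**
- **Latch:** from the top camera the peg is within 0.3 mm of where it was when shut at the start. The side camera agrees to about 1 mm.
- **Wheel:** its spokes stand about 0.5° (roughly 0.01 rad) past their starting direction, with the lug between the prongs. The two cameras agree on this.
- **Dies:** the side picture shows the gap closed down and the screw end lower.
- **Beaker, stamp and dish:** their part of each picture matches the first one, so they have not moved.

The side camera puts heights and positions about 3 mm off from the top camera, so I compared each camera only with its own first picture. No check failed.

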